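Empty the crayon tray and hold it up over the drawing pad

TASK

Pick up the green tray by its handle, carry it to the clear tub and tip it so that all four block crayons slide off its open end into the tub. Then bring the empty tray back over the middle of the drawing pad it stood on and finish still holding it there, level and still, about 15 cm above the pad, so that someone can put a fresh pad underneath; do not set it down or let go. Do not shove the tub, and leave the tape, the paint jar and the mug alone.

Things in the scene. Friction and masses are not known exactly. Their poses are not given: they have to be found in the camera images.
- tray_grip (a point): centre of the green tray's handle, where to grip it: a flat upright bar across the tray's middle, 12 mm thick (tray x), 110 mm long (tray y), 28 mm tall, from 62 to 90 mm above the tray's underside. This point is 76 mm above tray's origin and 95 mm from the open end. Take it from above, fingers closing along the tray's x. Axes as tray; z is up when level
- tray: green tray, 190 mm long (x), 110 mm wide (y), 0.16 kg, balanced under its handle; origin at the centre of its underside. 4 mm floor; 4 mm walls reach 28 mm up on both long sides and at the +x end; the -x end is open, without a wall: pieces slide off there. At the start it stands level on the pad with the crayons on it
- tub: clear plastic open-topped tub with a blue rim, loose on the table, 200 mm (x) by 170 mm (y) by 90 mm high, 4 mm walls, 0.5 kg; origin at the centre of its underside
- pad: pad of blue drawing paper on a brown backing board, fixed to the table, 270 mm (x) by 210 mm (y), 6 mm thick; origin at the centre of its underside, on the table
- crayon0_c (a point): centre of the red block crayon, a loose block 42 by 24 by 14 mm lying flat on the tray's floor, about 16 g; on the smooth tray it starts to slide at a tilt of about 16 to 23 degrees
- crayon1_c (a point): centre of the yellow block crayon, a loose block 42 by 24 by 14 mm lying flat on the tray's floor, about 16 g; on the smooth tray it starts to slide at a tilt of about 16 to 23 degrees
- crayon2_c (a point): centre of the blue block crayon, a loose block 42 by 24 by 14 mm lying flat on the tray's floor, about 16 g; on the smooth tray it starts to slide at a tilt of about 16 to 23 degrees
- crayon3_c (a point): centre of the orange block crayon, a loose block 42 by 24 by 14 mm lying flat on the tray's floor, about 16 g; on the smooth tray it starts to slide at a tilt of about 16 to 23 degrees
- tape: bystander: roll of cream masking tape lying flat, 96 mm across, 24 mm high; origin at the centre of its underside
- paint: bystander: blue paint jar with black cap, 38 mm across, 75 mm tall; origin at the centre of its underside
- mug: bystander: blue mug, 84 mm across, 110 mm tall, handle at its +y; origin at the centre of its underside
Things that resemble listed ones, but are neither listed nor needed, are in the scene too. Of the things that look like the part that bears crayon2_c, the smaller one is meant.

How it is judged:
On the way, in this order (a step that is already met when the one before it is completed fails the run):
1. the tray, held by the gripper and clear of the pad, is tipped over the tub (angle between tray_grip's own z axis and vertical above 0.25 rad and contact force between the fingers and tray above 0.5 N and horizontal distance between tray and tub below 0.25 m and height (world z) of tray_grip above 0.11 m), for 0.05 s.
2. all four crayons are in the tub (x of crayon0_c in the frame of tub between -0.098 and 0.098 m and y of crayon0_c in the frame of tub between -0.083 and 0.083 m and z of crayon0_c in the frame of tub between 0 and 0.075 m and x of crayon1_c in the frame of tub between -0.098 and 0.098 m and y of crayon1_c in the frame of tub between -0.083 and 0.083 m and z of crayon1_c in the frame of tub between 0 and 0.075 m and x of crayon2_c in the frame of tub between -0.098 and 0.098 m and y of crayon2_c in the frame of tub between -0.083 and 0.083 m and z of crayon2_c in the frame of tub between 0 and 0.075 m and x of crayon3_c in the frame of tub between -0.098 and 0.098 m and y of crayon3_c in the frame of tub between -0.083 and 0.083 m and z of crayon3_c in the frame of tub between 0 and 0.075 m), for 0.2 s.
At the end, for the whole second after the job is handed in: All four crayons are inside the tub, which stands upright; the gripper holds the tray, nothing else supports it; its underside is 100 to 220 mm above the pad, its middle within 50 mm of the pad's middle (seen from above), level within 0.12 rad (7 degrees), and still (under 30 mm/s and 0.15 rad/s) (all of step 2 and angle between tray_grip's own z axis and vertical below 0.12 rad and height (world z) of tray between 0.106 and 0.226 m and horizontal distance between tray_grip and pad below 0.05 m and linear speed of tray below 0.03 m/s and angular speed of tray below 0.15 rad/s and contact force between the fingers and tray above 1 N and contact force between tray and tub below 0.1 N and angle between tub's own z axis and vertical below 0.05 rad); the arm keeps its last pose, push and grip.
It fails at once if the tub is shoved more than 50 mm (distance of tub from where it was at the start of the episode above 0.05 m).
It fails at once if the roll of tape is moved more than 30 mm or tipped over (distance of tape from where it was at the start of the episode above 0.03 m or angle between tape's own z axis and vertical above 0.4 rad).
It fails at once if the paint jar is moved more than 30 mm or tipped over (distance of paint from where it was at the start of the episode above 0.03 m or angle between paint's own z axis and vertical above 0.4 rad).
It fails at once if the mug is moved more than 30 mm or tipped over (distance of mug from where it was at the start of the episode above 0.03 m or angle between mug's own z axis and vertical above 0.4 rad).
It also fails if it takes over 54 s, if anything falls off the work surface, if the arm or the gripper's body presses on something with over 40 N, if the wrist force passes 120 N, or if a joint passes its speed limit or range.

ROBOT

A 6-joint arm with a two-finger parallel gripper is mounted at the origin on the work surface. World frame = base frame: x ahead of the robot, y to its left, z up, the work surface at z = 0. Lengths are in m, angles in rad, forces in N, time in s.
With the tool pointing down it reaches from about 0.325 to 0.9 m from the base axis. Payload 6.1 kg.
Tool frame: the origin (TCP) lies midway between the tips of the shut fingers; the grasp point (between the pads) lies 19 mm behind it; z points along the fingers, y is the direction in which the jaws open and shut (so a half turn about z gives the same grasp; the last joint's range is limited). The gripper opens to 85 mm and grips with 20 to 120 N. Pads are 22 mm wide; open, the fingers measure 114 mm over their backs; the gripper's body (76 mm by 85 mm) begins 54 mm behind the grasp point. The pads swing forward as they close: fully open they stand 13 mm farther back than shut.
Start: joints at [-1.365, 0.22, 1.526, -0, 1.395, -0.126], TCP at [0.204, -0.591, 0.231] pointing down, gripper open.
Joint ranges: [-2.98, 2.98], [-0.91, 2.08], [0.09, 2.57], [-1.24, 4.39], [0.2, 2.65], [-2.68, 2.68]. Speed limits (rad/s): [2.57, 2.57, 3.01, 3.14, 3.14, 3.14].

INTERFACE

Orientations are given as a 3x3 rotation matrix whose columns are the frame's x, y, z axes.
In Python, from cell import bot gives the robot as it stands.
- The arm moves only by the shell command python3 -m handwheel 'ROWS' [FORCE]. ROWS is JSON, a list of rows, each an object with "travel": the shift along the tool's x, y, z in mm, a list of three; "spin": the turn about the tool's z in rad; "claw": the finger opening in mm, from 0 to 85.4. In form: [{"travel": [tx, ty, tz], "spin": spin, "claw": claw}, ...]. A call has 1 to 5 rows; each row is the pose to reach, as a shift and turn from the pose commanded when the call began, along the tool's axes at that moment; what a row does not reach only later rows make up. A row lasts 1/8 s, in which the tool goes at most 62.5 mm and 10.7 degrees, less where a joint would pass 70% of its speed; a pose out of reach is approached as far as the arm can. A call with a gripper value outside its range is refused whole. The fingers move at their own pace and stop on an object; FORCE is the grip in N (left out, the last holds). Time passes only in rows, so rows that repeat a pose let the fingers close. It gives the time, the measured TCP pose, the force and the opening at its end, in the units of the state.
- bot.sense(): the state, without advancing time (a new reading comes with each control period).
- bot.read_camera(name): name is "scene" or "top"; returns a dict with "img" (400x640x3 uint8, red, green, blue), "K" (3x3 intrinsics, pixels), "k1" (the pictures are not rectified: a ray, as slopes to the right and down, at radius r is drawn at 1 + k1 r^2 times it, then the intrinsics apply), "cam_to_world" (4x4, takes a point from camera to world coordinates). Camera axes: x right, y down, z forward; pixel columns grow to the right and rows downward; lengths in m; the calibration is good to about 2 mm. A picture is of the moment at which its call begins. There is no depth.
- bot.finish_job(): hands the job in, once; it reports no verdict.
The state is a dict: "t": time; "joint_pos": joint angles; "joint_velocities": joint speeds; "tau": joint torques, N m; "eef_pos": TCP position; "ee_rot": TCP orientation; "contact_force": force on the tool from outside, world axes, zero at the start; "torque": the same for the moment, N m; "finger_gap": finger opening in m.
Only numpy, scipy, OpenCV 4.12 (cv2) and the standard library are available. Lean on these libraries where they do the work, as an engineer would, in place of code of your own. Each camera call takes 0.05 s, during which the arm holds its last target.

## Working session

There is one attempt and no reset: what is moved stays moved. The work goes in short steps, Python scripts to look and compute and a shell command to move; the robot and the scene stay as the last step left them, time stands still between calls to the robot, and variables do not carry over. Pictures are saved under pics/ and viewed, and the job is handed in when it is done.

```bash
ls -la; mkdir -p pics
cat > h.py <<'E'
import numpy as np,cv2
from cell import bot
def snap(n,f):
    c=bot.read_camera(n); cv2.imwrite(f'pics/{f}.png',cv2.cvtColor(c['img'],cv2.COLOR_RGB2BGR))
    np.savez(f'pics/{f}.npz',**c); return c
def ray(c,u,v):
    K=c['K']; k1=float(c['k1']); D=np.array([k1,0,0,0,0.])
    p=cv2.undistortPoints(np.array([[[u,v]]],float),K,D)[0,0]
    T=c['cam_to_world']; return T[:3,3],T[:3,:3]@np.array([p[0],p[1],1])
def onz(c,u,v,z):
    o,d=ray(c,u,v); return o+d*(z-o[2])/d[2]
def proj(c,P):
    T=c['cam_to_world']; q=T[:3,:3].T@(np.array(P,float)-T[:3,3])
    r,_=cv2.projectPoints(q[None],np.zeros(3),np.zeros(3),c['K'],np.array([float(c['k1']),0,0,0,0]));return r[0,0]
E
python3 - <<'E'
from h import *
print(bot.sense())
for n in('scene','top'):
    c=snap(n,n+'0');print(n,c['K'],c['k1'],c['cam_to_world'].round(3))
E
```

```text
total 12
drwxr-xr-x  3 agent agent 4096 Dec  7 02:49 .
drwxr-xr-x 23 root  root  4096 Dec  7 02:49 ..
drwxr-xr-x  2 agent agent 4096 Dec  7 02:49 pics
{'t': 0.0, 'joint_pos': array([-1.36506522e+00,  2.21212424e-01,  1.52763206e+00,  4.24475473e-05,
        1.39471565e+00, -1.26109983e-01]), 'joint_velocities': array([ 5.56663371e-04, -1.09486273e-03, -1.18538191e-03,  1.20525929e-03,
       -5.53192925e-06, -4.71976468e-04]), 'tau': array([-5.23216186e-04, -4.96911764e+01, -3.89396238e+01, -2.05474007e-04,
        1.09757966e-02, -1.01164670e-05]), 'eef_pos': array([ 0.2034919 , -0.59029259,  0.23019666]), 'ee_rot': array([[ 9.45446635e-01,  3.25776809e-01, -3.61012988e-04],
       [ 3.25776881e-01, -9.45444700e-01,  1.93452859e-03],
       [ 2.88906736e-04, -1.94660323e-03, -9.99998064e-01]]), 'contact_force': array([-0.07353543, -0.18847818,  0.37256806]), 'torque': array([ 0.00693633, -0.01939021,  0.05439764]), 'finger_gap': 0.08525613754241577}
scene [[447.69431637   0.         321.33488927]
 [  0.         447.69431637 197.80366513]
 [  0.           0.           1.        ]] 0.039267696676134306 [[-0.206  0.699 -0.685  1.7  ]
 [ 0.979  0.151 -0.14   0.235]
 [ 0.005 -0.699 -0.715  1.212]
 [ 0.     0.     0.     1.   ]]
top [[380.83466104   0.         325.65847226]
 [  0.         380.83466104 199.13714322]
 [  0.           0.           1.        ]] 0.010673778130697115 [[ 1.100e-02 -9.940e-01  1.090e-01  5.130e-01]
 [-1.000e+00 -1.100e-02  1.000e-03 -3.000e-03]
 [-0.000e+00 -1.090e-01 -9.940e-01  1.159e+00]
 [ 0.000e+00  0.000e+00  0.000e+00  1.000e+00]]
```

```bash
python3 -m handwheel --help 2>&1 | head -30; python3 -c "
from cell import bot; print([a for a in dir(bot) if a[0]!='_'])"
```

```text
invalid input: not JSON, or not a number
['IKError', 'finish_job', 'read_camera', 'sense']
```

View pics/top0.png

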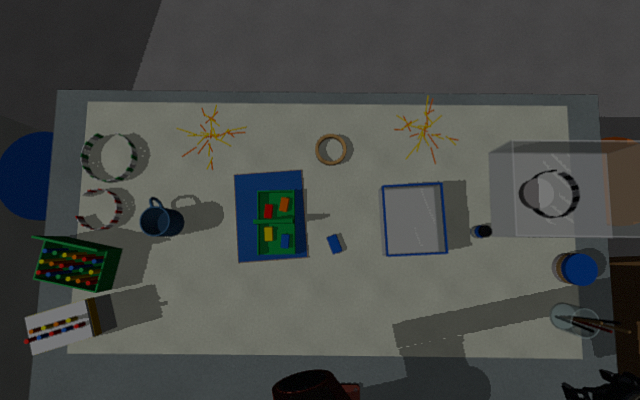

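View pics/scene0.png

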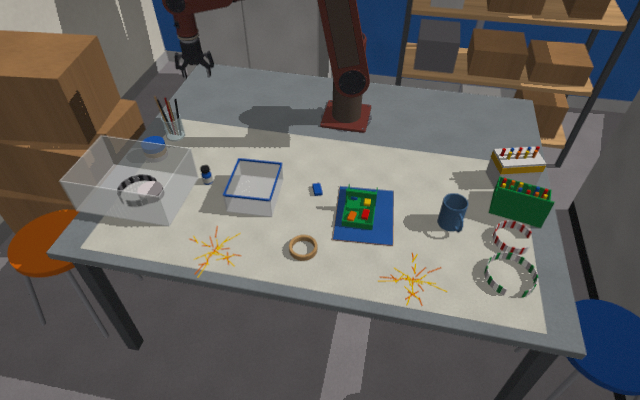

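Run:
```python
import cv2
a=cv2.imread('pics/top0.png')[160:275,225:355];b=cv2.imread('pics/scene0.png')[175:255,305:405]
cv2.imwrite('pics/ca.png',cv2.resize(a,None,fx=5,fy=5,interpolation=cv2.INTER_CUBIC))
cv2.imwrite('pics/cb.png',cv2.resize(b,None,fx=7,fy=7,interpolation=cv2.INTER_CUBIC))
a=cv2.imread('pics/top0.png')[160:275,365:500]
cv2.imwrite('pics/cc.png',cv2.convertScaleAbs(cv2.resize(a,None,fx=5,fy=5,interpolation=cv2.INTER_CUBIC),alpha=1.5))
```

```text
(no output)
```

View pics/ca.png

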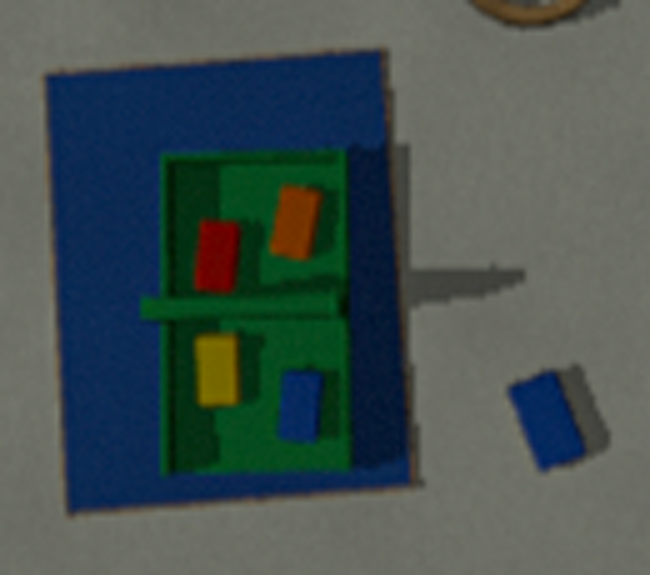

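View pics/cb.png

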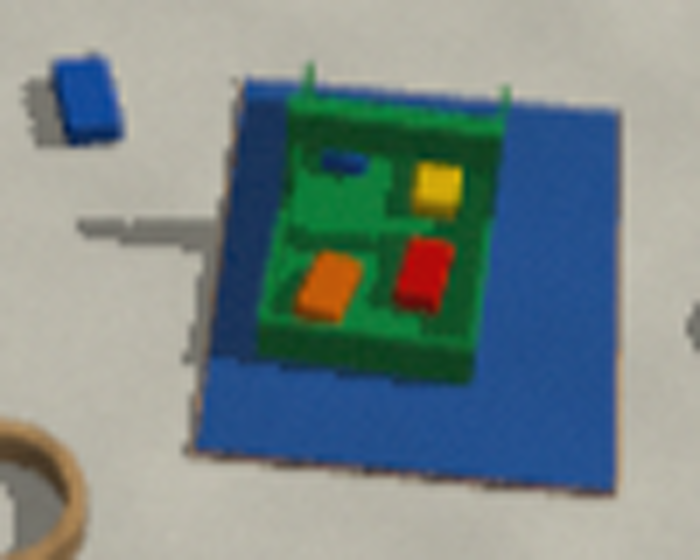

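View pics/cc.png

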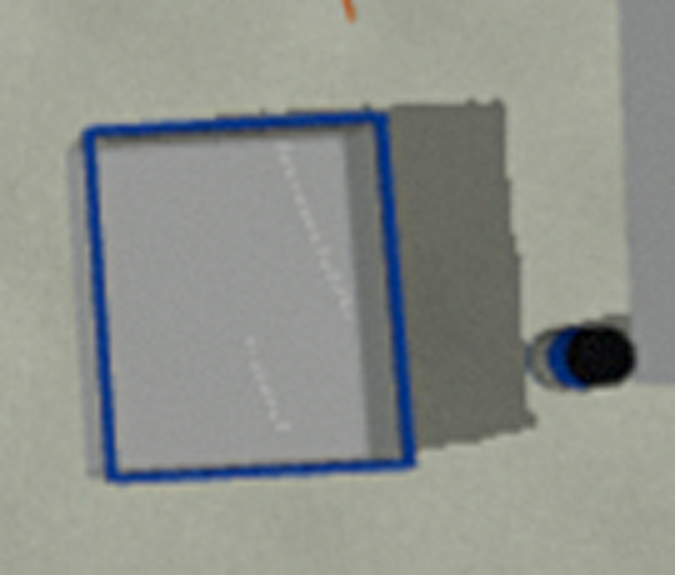

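Run:
```python
from h import *
t=np.load('pics/top0.npz');s=np.load('pics/scene0.npz')
img=t['img'];
hsv=cv2.cvtColor(img,cv2.COLOR_RGB2HSV)
def mask(lo,hi,box):
    m=cv2.inRange(hsv,np.array(lo),np.array(hi));z=np.zeros_like(m);x0,y0,x1,y1=box;z[y0:y1,x0:x1]=m[y0:y1,x0:x1];return z
def rect(m,z,name):
    cs,_=cv2.findContours(m,cv2.RETR_EXTERNAL,cv2.CHAIN_APPROX_NONE);c=max(cs,key=cv2.contourArea)
    P=np.array([onz(t,*p[0],z)[:2] for p in c])
    r=cv2.minAreaRect((P*1000).astype(np.float32));print(name,np.round(r[0],1),np.round(r[1],1),round(r[2],1));return c
print([hsv[y,x] for x,y in((245,200),(383,215),(280,195),(268,220),(255,220),(335,243))])
pad=mask([100,100,40],[125,255,255],(225,160,312,270))|mask([40,100,20],[90,255,255],(225,160,312,270))
rect(cv2.morphologyEx(pad,cv2.MORPH_CLOSE,np.ones((9,9))),0.006,'pad')
rim=mask([100,120,40],[125,255,255],(370,170,455,265)); rect(rim,0.09,'tub rim')
cray=mask([100,100,40],[125,255,255],(322,230,350,258)); rect(cray,.014,'decoy')
# tray handle ends & rim corners via crop pixel coords (crop/5 + offset)
f=lambda x,y:(225+x/5-.4,160+y/5-.4)
for n,p,z in(('far L corner rim',(162,152),.034),('far R rim',(348,150),.034),('near L rim',(163,474),.034),('near R rim',(352,472),.034),
 ('handleL',(141,308),.096),('handleR',(340,303),.096)):
    print(n,onz(t,*f(*p),z).round(4))
```

```text
[array([105, 242,  80], dtype=uint8), array([111, 101,  76], dtype=uint8), array([ 72, 255,  75], dtype=uint8), array([ 70, 232,  78], dtype=uint8), array([ 70, 233,  80], dtype=uint8), array([108, 241,  90], dtype=uint8)]
pad [589.  166.9] [264.5 204.6] 5.0
tub rim [ 577.7 -251.2] [200.5 172.3] 3.5
decoy [504.7 -28.4] [54.  29.9] 22.3
far L corner rim [0.6615 0.203  0.034 ]
far R rim [0.6638 0.0923 0.034 ]
near L rim [0.4716 0.1966 0.034 ]
near R rim [0.4738 0.0862 0.034 ]
handleL [0.5654 0.2007 0.096 ]
handleR [0.5693 0.0898 0.096 ]
```

```bash
cat >> h.py <<'E'
def go(x,y,z,az=None):
    s=bot.sense();R=s['ee_rot'];p=s['eef_pos']
    d=R.T@(np.array([x,y,z])-p)*1000
    a=np.degrees(np.arctan2(R[1,1],R[0,1]))
    sp=0 if az is None else -np.radians(az-a)
    print('t',round(s['t'],2),'tcp',p.round(4),'az_y',round(a,1),'tilt',np.degrees(np.arccos(-R[2,2])).round(2),'travel',d.round(1),'spin',round(sp,4))
def st():
    s=bot.sense();R=s['ee_rot']
    print('t',round(s['t'],2),'tcp',s['eef_pos'].round(4),'q',s['joint_pos'].round(3),'zax',R[:,2].round(3),'F',s['contact_force'].round(1),'gap',round(s['finger_gap']*1000,1),'tau',s['tau'].round(1))
E
python3 -m handwheel '[{"travel":[584,-576,-100],"spin":-1.274,"claw":85},{"travel":[584,-576,-100],"spin":-1.274,"claw":85},{"travel":[584,-576,-100],"spin":-1.274,"claw":85},{"travel":[584,-576,-100],"spin":-1.274,"claw":85},{"travel":[584,-576,-100],"spin":-1.274,"claw":85}]' 20
python3 -c "
from h import *
st();go(.567,.145,.33,2)"
```

```text
t: 0.72
eef_pos: [0.3418, -0.311, 0.269]
ee_rot: [[0.292, 0.957, 0.0], [0.957, -0.292, 0.0], [0.0, -0.0, -1.0]]
contact_force: [0.7, -0.2, 0.2]
finger_gap: 0.0848
t 0.72 tcp [ 0.3418 -0.311   0.269 ] q [-0.909 -0.204  1.883  0.     1.463 -0.614] zax [ 0.  0. -1.] F [ 0.7 -0.2  0.2] gap 84.8 tau [ -6.  -27.7 -39.3  -0.3   0.    0.7]
t 0.72 tcp [ 0.3418 -0.311   0.269 ] az_y -16.9 tilt 0.02 travel [501.9  82.5 -60.8] spin -0.3307
```

```bash
python3 -m handwheel '[{"travel":[502,82,-61],"spin":-0.33,"claw":85},{"travel":[502,82,-61],"spin":-0.33,"claw":85},{"travel":[502,82,-61],"spin":-0.33,"claw":85},{"travel":[502,82,-61],"spin":-0.33,"claw":85},{"travel":[502,82,-61],"spin":-0.33,"claw":85}]' 20
python3 -c "
from h import *
st();go(.567,.145,.33,2);go(1.1,.145,.33,2)"
```

```text
t: 1.35
eef_pos: [0.4805, -0.0334, 0.3065]
ee_rot: [[-0.029, 1.0, 0.0], [1.0, 0.029, -0.0], [-0.0, 0.0, -1.0]]
contact_force: [1.8, -1.0, -0.4]
finger_gap: 0.0847
t 1.35 tcp [ 0.4805 -0.0334  0.3065] q [-0.233 -0.17   1.785 -0.     1.527 -0.262] zax [ 0. -0. -1.] F [ 1.8 -1.  -0.4] gap 84.7 tau [ -4.  -34.8 -37.5   0.2   0.3  -1.4]
t 1.35 tcp [ 0.4805 -0.0334  0.3065] az_y 1.6 tilt 0.02 travel [175.9  91.5 -23.6] spin -0.0063
t 1.35 tcp [ 0.4805 -0.0334  0.3065] az_y 1.6 tilt 0.02 travel [160.7 624.3 -23.4] spin -0.0063
```

```bash
for i in 1; do :; done
python3 -m handwheel '[{"travel":[0,600,-20],"spin":0,"claw":85},{"travel":[0,600,-20],"spin":0,"claw":85},{"travel":[0,600,-20],"spin":0,"claw":85},{"travel":[0,600,-20],"spin":0,"claw":85},{"travel":[0,600,-20],"spin":0,"claw":85}]'
python3 -c "
from h import *
st()"
python3 -m handwheel '[{"travel":[0,300,0],"spin":0,"claw":85},{"travel":[0,300,0],"spin":0,"claw":85},{"travel":[0,300,0],"spin":0,"claw":85},{"travel":[0,300,0],"spin":0,"claw":85},{"travel":[0,300,0],"spin":0,"claw":85}]'
python3 -c "
from h import *
st()"
```

```text
t: 1.98
eef_pos: [0.794, -0.0264, 0.316]
ee_rot: [[-0.029, 1.0, -0.001], [1.0, 0.029, 0.0], [0.0, -0.001, -1.0]]
contact_force: [2.5, 0.0, 1.5]
finger_gap: 0.0852
t 1.98 tcp [ 0.794  -0.0264  0.316 ] q [-0.132  0.624  0.843 -0.     1.675 -0.161] zax [-0.001  0.    -1.   ] F [2.5 0.  1.5] gap 85.2 tau [  1.  -73.2 -30.3   0.1  -0.4  -0.1]
t: 2.6
eef_pos: [0.9293, -0.0179, 0.282]
ee_rot: [[-0.029, 0.998, 0.054], [1.0, 0.029, -0.001], [-0.003, 0.054, -0.999]]
contact_force: [2.9, -0.0, 3.3]
finger_gap: 0.0848
t 2.6 tcp [ 0.9293 -0.0179  0.282 ] q [-0.106  1.142  0.088  0.005  1.858 -0.133] zax [ 0.054 -0.001 -0.999] F [ 2.9 -0.   3.3] gap 84.8 tau [ -0.1 -74.1 -38.5   0.    0.1  -0. ]
```

```bash
python3 -m handwheel '[{"travel":[0,-120,0],"spin":0,"claw":85},{"travel":[0,-120,0],"spin":0,"claw":85},{"travel":[0,-120,0],"spin":0,"claw":85}]'
python3 -c "
from h import *
st()"
```

```text
t: 2.98
eef_pos: [0.8204, -0.0221, 0.2865]
ee_rot: [[-0.028, 0.997, 0.067], [1.0, 0.029, -0.003], [-0.005, 0.067, -0.998]]
contact_force: [0.7, 0.1, 0.8]
finger_gap: 0.0849
t 2.98 tcp [ 0.8204 -0.0221  0.2865] q [-0.125  0.637  0.879  0.005  1.559 -0.153] zax [ 0.067 -0.003 -0.998] F [0.7 0.1 0.8] gap 84.9 tau [  1.5 -59.  -43.9   0.1   1.    0.1]
```

```bash
python3 -m handwheel '[{"travel":[0,40,0],"spin":0,"claw":85},{"travel":[0,75,0],"spin":0,"claw":85},{"travel":[0,100,0],"spin":0,"claw":85},{"travel":[0,150,0],"spin":0,"claw":85},{"travel":[0,200,0],"spin":0,"claw":85}]'
python3 -c "
from h import *
st()"
python3 -m handwheel '[{"travel":[0,100,0],"spin":0,"claw":85},{"travel":[0,100,0],"spin":0,"claw":85},{"travel":[0,100,0],"spin":0,"claw":85}]'
python3 -c "
from h import *
st()"
```

```text
t: 3.6
eef_pos: [0.9487, -0.0151, 0.265]
ee_rot: [[-0.028, 0.995, 0.095], [1.0, 0.029, -0.001], [-0.004, 0.095, -0.995]]
contact_force: [-1.1, -0.2, -1.5]
finger_gap: 0.0851
t 3.6 tcp [ 0.9487 -0.0151  0.265 ] q [-0.102  1.159  0.093  0.009  1.794 -0.128] zax [ 0.095 -0.001 -0.995] F [-1.1 -0.2 -1.5] gap 85.1 tau [  0.4 -93.8 -43.8   0.1   0.1  -0. ]
t: 3.98
eef_pos: [0.9722, -0.0115, 0.2595]
ee_rot: [[-0.028, 0.987, 0.157], [1.0, 0.029, -0.003], [-0.007, 0.157, -0.988]]
contact_force: [-1.1, 0.1, 0.0]
finger_gap: 0.0853
t 3.98 tcp [ 0.9722 -0.0115  0.2595] q [-0.097  1.171  0.088  0.012  1.725 -0.123] zax [ 0.157 -0.003 -0.988] F [-1.1  0.1  0. ] gap 85.3 tau [  0.1 -85.2 -51.9   0.1  -0.9   0. ]
```

```bash
python3 -m handwheel '[{"travel":[0,300,0],"spin":0,"claw":85},{"travel":[0,300,0],"spin":0,"claw":85},{"travel":[0,300,0],"spin":0,"claw":85},{"travel":[0,300,0],"spin":0,"claw":85},{"travel":[0,300,0],"spin":0,"claw":85}]'
python3 -c "
from h import *
st()"
python3 -m handwheel '[{"travel":[0,300,0],"spin":0,"claw":85},{"travel":[0,300,0],"spin":0,"claw":85},{"travel":[0,300,0],"spin":0,"claw":85},{"travel":[0,300,0],"spin":0,"claw":85},{"travel":[0,300,0],"spin":0,"claw":85}]'
python3 -c "
from h import *
st()"
```

```text
t: 4.6
eef_pos: [0.9967, -0.0044, 0.2368]
ee_rot: [[-0.028, 0.978, 0.208], [1.0, 0.029, -0.003], [-0.009, 0.207, -0.978]]
contact_force: [0.2, 0.4, 0.1]
finger_gap: 0.0854
t 4.6 tcp [ 0.9967 -0.0044  0.2368] q [-0.089  1.199  0.088  0.016  1.646 -0.114] zax [ 0.208 -0.003 -0.978] F [0.2 0.4 0.1] gap 85.4 tau [  0.  -86.6 -49.2   0.1  -1.1  -0. ]
t: 5.22
eef_pos: [1.0173, 0.0014, 0.2317]
ee_rot: [[-0.027, 0.965, 0.262], [1.0, 0.029, -0.003], [-0.01, 0.262, -0.965]]
contact_force: [0.8, 0.1, -0.1]
finger_gap: 0.0849
t 5.22 tcp [1.0173 0.0014 0.2317] q [-0.082  1.209  0.088  0.019  1.58  -0.108] zax [ 0.262 -0.003 -0.965] F [ 0.8  0.1 -0.1] gap 84.9 tau [  0.  -87.  -46.4   0.1  -1.4  -0. ]
```

```bash
for i in 1 2 3; do :; done
python3 -m handwheel '[{"travel":[0,100,0],"spin":0,"claw":85}]' >/dev/null; python3 -c "
from h import *
st()"
python3 -m handwheel '[{"travel":[0,100,0],"spin":0,"claw":85}]' >/dev/null; python3 -c "
from h import *
st()"
python3 -m handwheel '[{"travel":[0,100,0],"spin":0,"claw":85}]' >/dev/null; python3 -c "
from h import *
st()"
python3 -m handwheel '[{"travel":[0,100,-50],"spin":0,"claw":85}]' >/dev/null; python3 -c "
from h import *
st()"
```

```text
t 5.35 tcp [1.0312 0.0029 0.2358] q [-0.081  1.209  0.088  0.022  1.537 -0.107] zax [ 0.303 -0.002 -0.953] F [-0.4  0.4 -0.2] gap 85.0 tau [ -0.1 -87.1 -46.6   0.1  -0.9  -0. ]
t 5.47 tcp [1.0443 0.0046 0.2425] q [-0.079  1.207  0.088  0.025  1.496 -0.105] zax [ 0.344 -0.002 -0.939] F [0.1 0.3 0.6] gap 85.2 tau [ -0.1 -87.2 -46.7   0.1  -1.4  -0. ]
t 5.6 tcp [1.0564 0.0061 0.2517] q [-0.078  1.203  0.088  0.028  1.457 -0.104] zax [ 0.384 -0.002 -0.923] F [0.4 1.2 0.4] gap 85.0 tau [ -0.1 -87.2 -46.9   0.1  -1.6  -0. ]
t 5.72 tcp [1.0578 0.0074 0.2832] q [-0.077  1.172  0.089  0.031  1.457 -0.103] zax [ 0.412 -0.001 -0.911] F [-0.6 -0.8 -0.2] gap 85.0 tau [  0.2 -88.8 -43.4   0.1  -2.4  -0. ]
```

```bash
python3 -c "
from h import *
go(.40,0,.35)"
```

```text
t 5.72 tcp [1.0578 0.0074 0.2832] az_y 1.8 tilt 24.3 travel [   8.8 -572.  -331.6] spin 0
```

```bash
python3 -m handwheel '[{"travel":[9,-40,-23],"spin":0,"claw":85},{"travel":[9,-572,-332],"spin":0,"claw":85},{"travel":[9,-572,-332],"spin":0,"claw":85},{"travel":[9,-572,-332],"spin":0,"claw":85},{"travel":[9,-572,-332],"spin":0,"claw":85}]' >/dev/null; python3 -c "
from h import *
st();go(.40,0,.35)"
```

```text
t 6.35 tcp [0.8166 0.0072 0.3203] q [-0.105  0.313  1.308  0.047  1.087 -0.147] zax [ 0.422 -0.002 -0.906] F [ 0.6 -0.7  2.4] gap 84.9 tau [  1.3 -47.7 -43.6   0.2  -1.6   0.1]
t 6.35 tcp [0.8166 0.0072 0.3203] az_y 1.9 tilt 24.98 travel [   3.1 -365.2 -202.9] spin 0
```

```bash
python3 -m handwheel '[{"travel":[3,-365,-203],"spin":0,"claw":85},{"travel":[3,-365,-203],"spin":0,"claw":85},{"travel":[3,-365,-203],"spin":0,"claw":85},{"travel":[3,-365,-203],"spin":0,"claw":85},{"travel":[3,-365,-203],"spin":0,"claw":85}]' >/dev/null; python3 -c "
from h import *
st();go(.40,0,.35);go(.2,0,.35)"
```

```text
t 6.97 tcp [0.5052 0.0017 0.3441] q [-0.21  -0.491  2.016  0.092  1.19  -0.255] zax [ 0.422 -0.003 -0.906] F [-0.9  0.3  1.3] gap 84.9 tau [  1.8  -9.2 -41.8   0.4  -2.8   0.4]
t 6.97 tcp [0.5052 0.0017 0.3441] az_y 1.9 tilt 24.99 travel [  0.9 -92.9 -49.8] spin 0
t 6.97 tcp [0.5052 0.0017 0.3441] az_y 1.9 tilt 24.99 travel [   6.2 -274.1 -134.2] spin 0
```

```bash
python3 -m handwheel '[{"travel":[1,-40,-20],"spin":0,"claw":85},{"travel":[2,-70,-35],"spin":0,"claw":85},{"travel":[3,-90,-45],"spin":0,"claw":85},{"travel":[3,-110,-55],"spin":0,"claw":85}]' >/dev/null; python3 -c "
from h import *
st()"
python3 -m handwheel '[{"travel":[0,-50,-25],"spin":0,"claw":85}]' >/dev/null; python3 -c "
from h import *
st()"
python3 -m handwheel '[{"travel":[0,-50,-25],"spin":0,"claw":85}]' >/dev/null; python3 -c "
from h import *
st()"
python3 -m handwheel '[{"travel":[0,-50,-25],"spin":0,"claw":85}]' >/dev/null; python3 -c "
from h import *
st()"
```

```text
t 7.47 tcp [0.3827 0.0016 0.3481] q [-0.319 -0.877  2.213  0.131  1.389 -0.345] zax [ 0.423 -0.004 -0.906] F [-0.9  0.2 -0.2] gap 84.9 tau [  1.3  -1.3 -42.4   0.6  -2.6   0.3]
t 7.6 tcp [3.598e-01 3.000e-04 3.534e-01] q [-0.345 -0.913  2.209  0.131  1.466 -0.363] zax [ 0.39  -0.002 -0.921] F [-2.1 -4.3  2.8] gap 85.0 tau [-3.000e-01 -1.241e+02 -2.540e+01  1.000e-01 -2.000e+00  2.000e-01]
t 7.72 tcp [ 0.3453 -0.0014  0.3644] q [-0.356 -0.913  2.18   0.122  1.532 -0.369] zax [ 0.355 -0.003 -0.935] F [ 0.2 -0.1 -0.2] gap 85.6 tau [  0.4 -11.2 -39.7   0.7  -2.3   0. ]
t 7.85 tcp [ 0.3301 -0.0032  0.38  ] q [-0.372 -0.913  2.144  0.115  1.602 -0.379] zax [ 0.323 -0.003 -0.947] F [-0.5 -0.6  0.8] gap 85.0 tau [  0.7 -10.7 -39.5   0.6  -2.3   0.1]
```

```bash
S='from h import *;st()'
python3 -m handwheel '[{"travel":[0,-50,-15],"spin":0,"claw":85}]' >/dev/null; python3 -c "$S"
python3 -m handwheel '[{"travel":[0,-50,-15],"spin":0,"claw":85}]' >/dev/null; python3 -c "$S"
python3 -m handwheel '[{"travel":[0,-50,0],"spin":0,"claw":85}]' >/dev/null; python3 -c "$S"
python3 -m handwheel '[{"travel":[0,-50,0],"spin":0,"claw":85}]' >/dev/null; python3 -c "$S"
python3 -m handwheel '[{"travel":[0,-50,0],"spin":0,"claw":85}]' >/dev/null; python3 -c "$S"
python3 -m handwheel '[{"travel":[0,-50,0],"spin":0,"claw":85}]' >/dev/null; python3 -c "$S"
```

```text
t 7.97 tcp [ 0.3165 -0.0056  0.3885] q [-0.388 -0.913  2.121  0.108  1.658 -0.393] zax [ 0.291 -0.002 -0.957] F [-0.1  0.5 -1.2] gap 84.9 tau [  0.7 -10.3 -40.2   0.6  -1.9   0.2]
t 8.1 tcp [ 0.3016 -0.0085  0.3981] q [-0.41  -0.913  2.097  0.103  1.718 -0.413] zax [ 0.256 -0.001 -0.967] F [ 0.5 -0.7  0.1] gap 85.0 tau [  1.   -9.9 -39.3   0.6  -1.9   0.2]
t 8.22 tcp [ 0.2904 -0.0123  0.3955] q [-0.431 -0.913  2.097  0.096  1.751 -0.434] zax [ 0.224  0.001 -0.975] F [-0.5 -0.3  1.2] gap 85.1 tau [  0.9  -8.5 -40.4   0.6  -1.3   0.2]
t 8.35 tcp [ 0.2779 -0.0168  0.3923] q [-0.457 -0.913  2.098  0.089  1.789 -0.461] zax [ 0.187  0.005 -0.982] F [-0.2  0.7 -0.1] gap 84.9 tau [  1.2  -7.1 -40.1   0.5  -1.3   0.3]
t 8.47 tcp [ 0.265  -0.0225  0.3927] q [-0.493 -0.913  2.094  0.083  1.829 -0.497] zax [ 0.153  0.009 -0.988] F [ 0.   0.1 -0.1] gap 84.7 tau [  1.6  -6.8 -39.4   0.5  -1.1   0.4]
t 8.6 tcp [ 0.2515 -0.0298  0.3956] q [-0.539 -0.913  2.085  0.078  1.873 -0.543] zax [ 0.12   0.015 -0.993] F [ 0.3 -0.8 -0.3] gap 85.3 tau [  2.1  -6.6 -38.9   0.5  -1.    0.5]
```

```bash
S='from h import *;st()'
python3 -m handwheel '[{"travel":[0,-50,0],"spin":0,"claw":85}]' >/dev/null; python3 -c "$S"
python3 -m handwheel '[{"travel":[0,-50,0],"spin":0,"claw":85}]' >/dev/null; python3 -c "$S"
python3 -m handwheel '[{"travel":[0,-50,0],"spin":0,"claw":85}]' >/dev/null; python3 -c "$S"
python3 -m handwheel '[{"travel":[0,-30,0],"spin":0,"claw":85}]' >/dev/null; python3 -c "$S"
```

```text
t 8.72 tcp [ 0.2369 -0.0391  0.4004] q [-0.599 -0.913  2.074  0.072  1.919 -0.604] zax [ 0.088  0.022 -0.996] F [ 0.9  0.5 -0.8] gap 85.4 tau [  2.7  -6.3 -38.4   0.4  -0.8   0.7]
t 8.85 tcp [ 0.2206 -0.0507  0.4072] q [-0.677 -0.913  2.06   0.065  1.968 -0.684] zax [ 0.058  0.031 -0.998] F [-0.1 -0.1  0.6] gap 85.1 tau [  3.5  -5.9 -38.    0.4  -0.6   0.9]
t 8.97 tcp [ 0.2019 -0.065   0.4156] q [-0.779 -0.913  2.043  0.056  2.019 -0.789] zax [ 0.03   0.042 -0.999] F [-0.1 -0.5  0.1] gap 84.7 tau [  4.6  -5.5 -37.6   0.4  -0.4   1.2]
t 9.1 tcp [ 0.1892 -0.0748  0.4216] q [-0.852 -0.913  2.031  0.049  2.049 -0.862] zax [ 0.015  0.048 -0.999] F [ 0.2  0.2 -0.6] gap 85.0 tau [  2.8  -5.3 -37.7   0.3  -0.1   0.7]
```

```bash
python3 -c "
from h import *
go(.5675,.1455,.20,2)"
```

```text
t 9.1 tcp [ 0.1892 -0.0748  0.4216] az_y 1.9 tilt 2.91 travel [196.8 381.4 237.7] spin -0.0026
```

```bash
python3 -m handwheel '[{"travel":[197,381,238],"spin":0,"claw":85},{"travel":[197,381,238],"spin":0,"claw":85},{"travel":[197,381,238],"spin":0,"claw":85},{"travel":[197,381,238],"spin":0,"claw":85},{"travel":[197,381,238],"spin":0,"claw":85}]' >/dev/null; python3 -c "
from h import *
go(.5675,.1455,.20,2)"
```

```text
t 9.72 tcp [0.4266 0.0636 0.2837] az_y 1.9 tilt 2.95 travel [ 72.9 141.9  90.2] spin -0.0009
```

```bash
python3 -m handwheel '[{"travel":[73,142,90],"spin":0,"claw":85},{"travel":[73,142,90],"spin":0,"claw":85},{"travel":[73,142,90],"spin":0,"claw":85},{"travel":[73,142,90],"spin":0,"claw":85},{"travel":[73,142,90],"spin":0,"claw":85}]' >/dev/null; python3 -c "
from h import *
st();go(.5675,.1455,.063,2)
for n in('scene','top'):
  c=snap(n,n+'1'); b=c['img'][165:275,225:355] if n=='top' else c['img'][120:240,300:420]
  cv2.imwrite(f'pics/c1{n}.png',cv2.cvtColor(cv2.resize(b,None,fx=4,fy=4,interpolation=cv2.INTER_CUBIC),cv2.COLOR_RGB2BGR))"
```

```text
t 10.35 tcp [0.5659 0.144  0.2003] q [0.087 0.126 1.694 0.048 1.302 0.041] zax [ 0.016  0.048 -0.999] F [-0.4  0.2  0.5] gap 85.0 tau [  0.3 -41.6 -37.3   0.3  -0.1   0. ]
t 10.35 tcp [0.5659 0.144  0.2003] az_y 1.9 tilt 2.92 travel [ -5.1  -0.8 137.2] spin -0.0016
```

View pics/c1top.png

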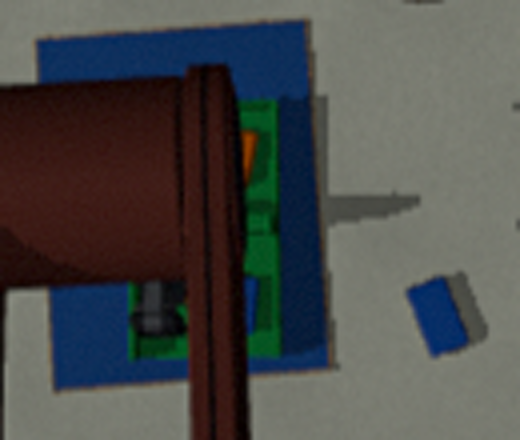

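View pics/c1scene.png

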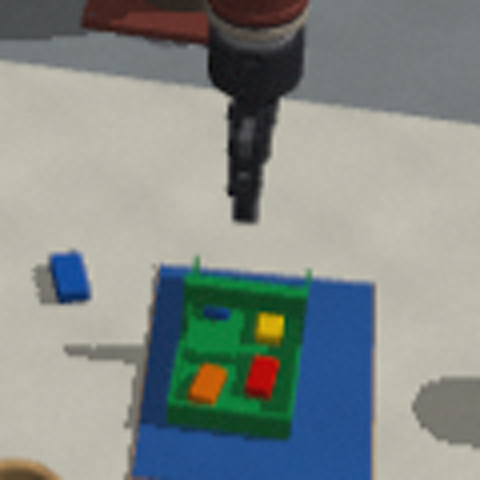

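```bash
python3 -m handwheel '[{"travel":[-5,-1,50],"spin":0,"claw":85},{"travel":[-5,-1,90],"spin":0,"claw":85},{"travel":[-5,-1,120],"spin":0,"claw":85},{"travel":[-5,-1,137],"spin":0,"claw":85},{"travel":[-5,-1,137],"spin":0,"claw":85}]' >/dev/null; python3 -c "
from h import *
st()"
python3 -m handwheel '[{"travel":[0,0,0],"spin":0,"claw":20},{"travel":[0,0,0],"spin":0,"claw":12},{"travel":[0,0,0],"spin":0,"claw":5},{"travel":[0,0,0],"spin":0,"claw":0},{"travel":[0,0,0],"spin":0,"claw":0}]' 60 >/dev/null; python3 -c "
from h import *
st()"
```

```text
t 11.07 tcp [0.5671 0.1457 0.0629] q [0.09  0.287 1.786 0.054 1.049 0.03 ] zax [ 0.016  0.049 -0.999] F [-0.2  0.3  1.2] gap 85.1 tau [ -0.1 -46.5 -32.9   0.2  -0.3  -0. ]
t 11.7 tcp [0.5677 0.1461 0.063 ] q [0.09  0.288 1.785 0.054 1.05  0.03 ] zax [ 0.016  0.049 -0.999] F [-0.9  0.4  5.7] gap 11.0 tau [  0.1 -45.2 -32.2   0.2  -1.   -0. ]
```

```bash
python3 -m handwheel '[{"travel":[0,0,-4],"spin":0,"claw":0},{"travel":[0,0,-14],"spin":0,"claw":0},{"travel":[0,0,-30],"spin":0,"claw":0},{"travel":[0,0,-50],"spin":0,"claw":0},{"travel":[0,0,-75],"spin":0,"claw":0}]' >/dev/null; python3 -c "
from h import *
st()"
python3 -m handwheel '[{"travel":[0,0,-30],"spin":0,"claw":0},{"travel":[0,0,-65],"spin":0,"claw":0},{"travel":[0,0,-95],"spin":0,"claw":0},{"travel":[0,0,-115],"spin":0,"claw":0},{"travel":[0,0,-125],"spin":0,"claw":0}]' >/dev/null; python3 -c "
from h import *
st();go(.8,.0,.3,-148)
c=snap('scene','s2');cv2.imwrite('pics/s2c.png',cv2.cvtColor(cv2.resize(c['img'][100:260,260:440],None,fx=4,fy=4),cv2.COLOR_RGB2BGR))"
```

```text
t 12.32 tcp [0.5663 0.1423 0.1389] q [0.084 0.186 1.748 0.051 1.189 0.032] zax [ 0.016  0.049 -0.999] F [ 0.3 -0.  -2.5] gap 11.0 tau [  0.1 -45.  -36.5   0.3  -0.6  -0. ]
t 12.95 tcp [0.5647 0.1363 0.2639] q [0.074 0.073 1.63  0.048 1.417 0.033] zax [ 0.018  0.049 -0.999] F [ 0.4 -0.5 -1.4] gap 11.2 tau [  0.  -44.8 -41.    0.3  -0.2  -0. ]
t 12.95 tcp [0.5647 0.1363 0.2639] az_y 1.9 tilt 2.98 travel [-142.3  231.3  -38.5] spin 2.6161
```

View pics/s2c.png

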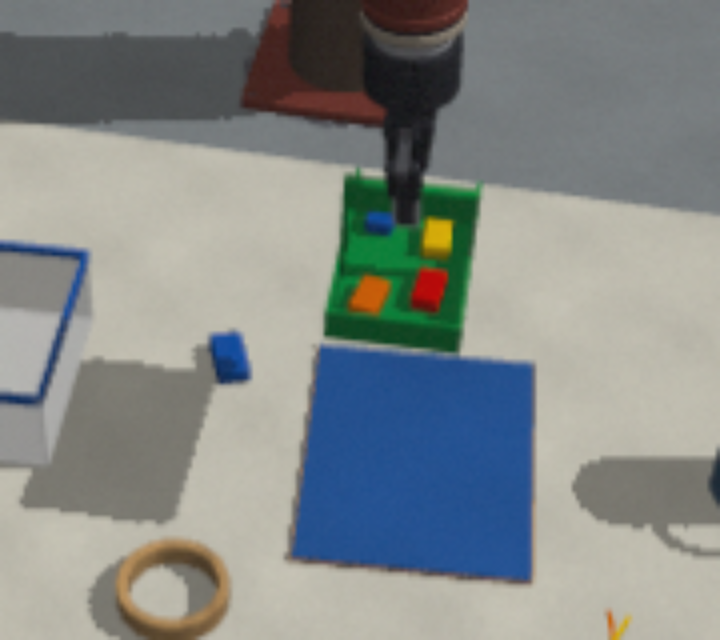

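```bash
python3 -m handwheel '[{"travel":[0,0,0],"spin":0.04,"claw":0},{"travel":[0,0,0],"spin":0.12,"claw":0},{"travel":[0,0,0],"spin":0.24,"claw":0},{"travel":[0,0,0],"spin":0.4,"claw":0},{"travel":[0,0,0],"spin":0.56,"claw":0}]' >/dev/null
python3 -m handwheel '[{"travel":[0,0,0],"spin":0.16,"claw":0},{"travel":[0,0,0],"spin":0.32,"claw":0},{"travel":[0,0,0],"spin":0.48,"claw":0},{"travel":[0,0,0],"spin":0.64,"claw":0},{"travel":[0,0,0],"spin":0.8,"claw":0}]' >/dev/null
python3 -m handwheel '[{"travel":[0,0,0],"spin":0.16,"claw":0},{"travel":[0,0,0],"spin":0.32,"claw":0},{"travel":[0,0,0],"spin":0.48,"claw":0},{"travel":[0,0,0],"spin":0.64,"claw":0},{"travel":[0,0,0],"spin":0.8,"claw":0}]' >/dev/null
python3 -m handwheel '[{"travel":[0,0,0],"spin":0.15,"claw":0},{"travel":[0,0,0],"spin":0.25,"claw":0},{"travel":[0,0,0],"spin":0.3,"claw":0},{"travel":[0,0,0],"spin":0.3,"claw":0}]' >/dev/null
 python3 -c "
from h import *
st();go(.88,.0,.3)"
```

```text
t 15.38 tcp [0.5637 0.1363 0.2607] q [0.074 0.076 1.633 0.048 1.416 2.493] zax [ 0.013  0.048 -0.999] F [-0.4 -0.8 -2.3] gap 11.0 tau [ -0.  -44.4 -40.6   0.3  -0.1   0.3]
t 15.38 tcp [0.5637 0.1363 0.2607] az_y -139.0 tilt 2.88 travel [ 309.3 -151.   -41.7] spin 0
```

```bash
python3 -m handwheel '[{"travel":[5,-3,-1],"spin":0,"claw":0},{"travel":[18,-9,-2],"spin":0,"claw":0},{"travel":[37,-18,-5],"spin":0,"claw":0},{"travel":[62,-31,-8],"spin":0,"claw":0},{"travel":[89,-44,-12],"spin":0,"claw":0}]' >/dev/null
python3 -m handwheel '[{"travel":[27,-13,-4],"spin":0,"claw":0},{"travel":[54,-26,-8],"spin":0,"claw":0},{"travel":[81,-39,-12],"spin":0,"claw":0},{"travel":[108,-53,-16],"spin":0,"claw":0},{"travel":[134,-66,-20],"spin":0,"claw":0}]' >/dev/null
python3 -m handwheel '[{"travel":[23,-11,-2],"spin":0,"claw":0},{"travel":[43,-21,-4],"spin":0,"claw":0},{"travel":[59,-29,-6],"spin":0,"claw":0},{"travel":[71,-35,-8],"spin":0,"claw":0},{"travel":[79,-39,-8],"spin":0,"claw":0}]' >/dev/null
 python3 -c "
from h import *
st();go(1.0,.0,.3)"
```

```text
t 17.25 tcp [0.8752 0.0028 0.2992] q [-0.106  0.891  0.471  0.051  1.77   2.331] zax [ 0.015  0.048 -0.999] F [ 0.3 -0.9 -2.3] gap 11.4 tau [ -0.1 -81.2 -40.    0.3  -0.2   0. ]
t 17.25 tcp [0.8752 0.0028 0.2992] az_y -139.1 tilt 2.91 travel [ 83.9 -92.4   1. ] spin 0
```

```bash
S='from h import *;st()'
python3 -m handwheel '[{"travel":[8,-9,0],"spin":0,"claw":0},{"travel":[21,-23,0],"spin":0,"claw":0},{"travel":[35,-38,0],"spin":0,"claw":0},{"travel":[46,-50,0],"spin":0,"claw":0}]' >/dev/null;  python3 -c "$S"
python3 -m handwheel '[{"travel":[40,-44,0],"spin":0,"claw":0}]' >/dev/null;  python3 -c "$S"
python3 -m handwheel '[{"travel":[50,-55,0],"spin":0,"claw":0}]' >/dev/null;  python3 -c "$S"
python3 -m handwheel '[{"travel":[50,-55,0],"spin":0,"claw":0}]' >/dev/null;  python3 -c "$S"
```

```text
t 17.75 tcp [0.9192 0.0016 0.2862] q [-0.103  1.136  0.091  0.055  1.891  2.343] zax [ 0.028  0.049 -0.998] F [ 0.1 -0.2 -2.3] gap 11.3 tau [  0.4 -89.8 -42.5   0.3   0.3   0. ]
t 17.88 tcp [0.9376 0.0011 0.2818] q [-0.103  1.144  0.088  0.058  1.837  2.343] zax [ 0.077  0.048 -0.996] F [-0.3  0.1 -2.5] gap 11.0 tau [ -0.3 -83.8 -43.6   0.2   0.4   0. ]
t 18.0 tcp [9.552e-01 3.000e-04 2.721e-01] q [-0.103  1.156  0.088  0.061  1.783  2.342] zax [ 0.119  0.048 -0.992] F [ 0.6  1.2 -2.9] gap 11.1 tau [  0.  -87.1 -43.9   0.3  -0.1   0. ]
t 18.12 tcp [ 9.718e-01 -7.000e-04  2.651e-01] q [-0.104  1.166  0.088  0.065  1.732  2.342] zax [ 0.16   0.047 -0.986] F [ 0.1 -0.6 -2.2] gap 11.4 tau [  0.  -87.5 -44.2   0.3  -0.4   0. ]
```

```bash
S='from h import *;st()'
python3 -m handwheel '[{"travel":[60,-66,0],"spin":0,"claw":0}]' >/dev/null
python3 -m handwheel '[{"travel":[60,-66,0],"spin":0,"claw":0}]' >/dev/null
python3 -m handwheel '[{"travel":[60,-66,-15],"spin":0,"claw":0}]' >/dev/null
python3 -m handwheel '[{"travel":[60,-66,-15],"spin":0,"claw":0}]' >/dev/null;  python3 -c "$S"
python3 -m handwheel '[{"travel":[60,-66,-15],"spin":0,"claw":0}]' >/dev/null
python3 -m handwheel '[{"travel":[60,-66,-15],"spin":0,"claw":0}]' >/dev/null
python3 -m handwheel '[{"travel":[60,-66,-15],"spin":0,"claw":0}]' >/dev/null;  python3 -c "
from h import *
st()
c=snap('scene','s3');cv2.imwrite('pics/s3c.png',cv2.cvtColor(cv2.resize(c['img'][100:400,180:480],None,fx=2,fy=2),cv2.COLOR_RGB2BGR))"
```

```text
t 18.62 tcp [ 1.025  -0.0059  0.2848] q [-0.109  1.159  0.088  0.08   1.569  2.339] zax [ 0.325  0.045 -0.945] F [-0.3  0.5 -1.4] gap 11.6 tau [  0.1 -86.4 -44.1   0.4  -1.5   0. ]
t 19.0 tcp [ 1.0519 -0.0109  0.3351] q [-0.114  1.121  0.088  0.092  1.482  2.336] zax [ 0.441  0.041 -0.897] F [ 0.5 -0.6 -1.7] gap 10.8 tau [  0.1 -87.  -42.7   0.5  -2.3   0. ]
```

View pics/s3c.png

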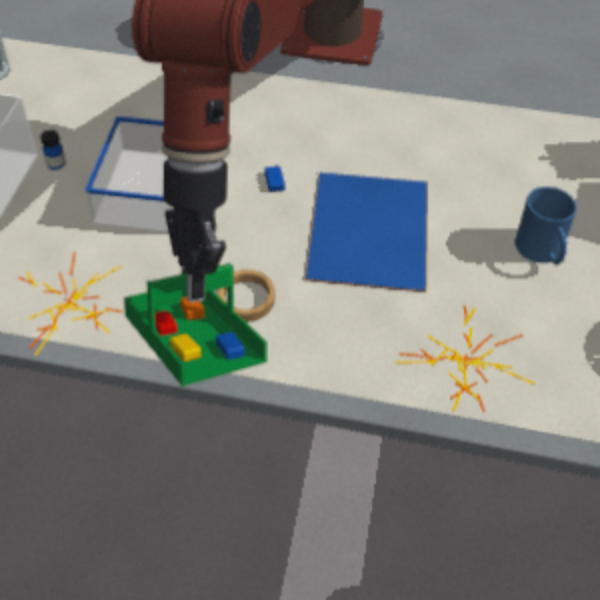

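```bash
S='from h import *;st()'
python3 -m handwheel '[{"travel":[60,-66,-15],"spin":0,"claw":0}]' >/dev/null
python3 -m handwheel '[{"travel":[0,0,0],"spin":0,"claw":0},{"travel":[0,0,0],"spin":0,"claw":0}]' >/dev/null;  python3 -c "
from h import *
st();go(.72,-.24,.36)
c=snap('scene','s4');cv2.imwrite('pics/s4c.png',cv2.cvtColor(cv2.resize(c['img'][200:320,210:350],None,fx=5,fy=5),cv2.COLOR_RGB2BGR))"
```

```text
t 19.43 tcp [ 1.0585 -0.0126  0.353 ] q [-0.116  1.107  0.089  0.096  1.458  2.335] zax [ 0.474  0.04  -0.88 ] F [ 0.4  0.1 -2.1] gap 11.2 tau [ -0.1 -88.5 -43.3   0.5  -2.8  -0. ]
t 19.43 tcp [ 1.0585 -0.0126  0.353 ] az_y -136.2 tilt 28.41 travel [ -18.5  367.5 -175.8] spin 0
```

View pics/s4c.png

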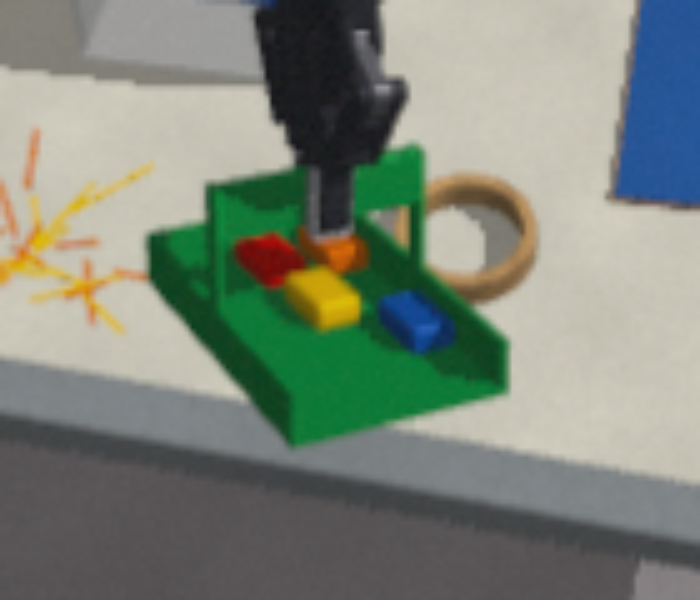

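```bash
python3 -c "
from h import *
go(.66,-.285,.30)"
```

```text
t 19.48 tcp [ 1.0584 -0.0125  0.3522] az_y -136.2 tilt 28.37 travel [ -34.9  459.2 -153.7] spin 0
```

```bash
S='from h import *;st()'
python3 -m handwheel '[{"travel":[0,6,-2],"spin":0,"claw":0},{"travel":[-1,17,-6],"spin":0,"claw":0},{"travel":[-3,34,-11],"spin":0,"claw":0},{"travel":[-4,57,-19],"spin":0,"claw":0},{"travel":[-6,83,-28],"spin":0,"claw":0}]' >/dev/null
python3 -m handwheel '[{"travel":[-2,28,-9],"spin":0,"claw":0},{"travel":[-4,57,-19],"spin":0,"claw":0},{"travel":[-6,85,-28],"spin":0,"claw":0},{"travel":[-9,113,-38],"spin":0,"claw":0},{"travel":[-11,141,-47],"spin":0,"claw":0}]' >/dev/null
python3 -m handwheel '[{"travel":[-2,28,-9],"spin":0,"claw":0},{"travel":[-4,57,-19],"spin":0,"claw":0},{"travel":[-6,85,-28],"spin":0,"claw":0},{"travel":[-9,113,-38],"spin":0,"claw":0},{"travel":[-11,141,-47],"spin":0,"claw":0}]' >/dev/null
python3 -m handwheel '[{"travel":[-2,25,-8],"spin":0,"claw":0},{"travel":[-3,45,-15],"spin":0,"claw":0},{"travel":[-5,62,-21],"spin":0,"claw":0},{"travel":[-6,75,-25],"spin":0,"claw":0},{"travel":[-7,88,-29],"spin":0,"claw":0}]' >/dev/null
python3 -c "
from h import *
st();go(.66,-.285,.225)
c=snap('scene','s5');cv2.imwrite('pics/s5c.png',cv2.cvtColor(cv2.resize(c['img'][80:260,140:340],None,fx=4,fy=3.3),cv2.COLOR_RGB2BGR))"
```

```text
t 21.98 tcp [ 0.665  -0.2812  0.3003] q [-0.661  0.11   1.597  0.374  1.086  1.66 ] zax [ 0.474  0.04  -0.879] F [ 0.   0.2 -1.1] gap 11.2 tau [  0.9 -47.5 -42.9   1.8  -1.9   0.3]
t 21.98 tcp [ 0.665  -0.2812  0.3003] az_y -136.2 tilt 28.43 travel [-20.8  35.   63.7] spin 0
```

View pics/s5c.png

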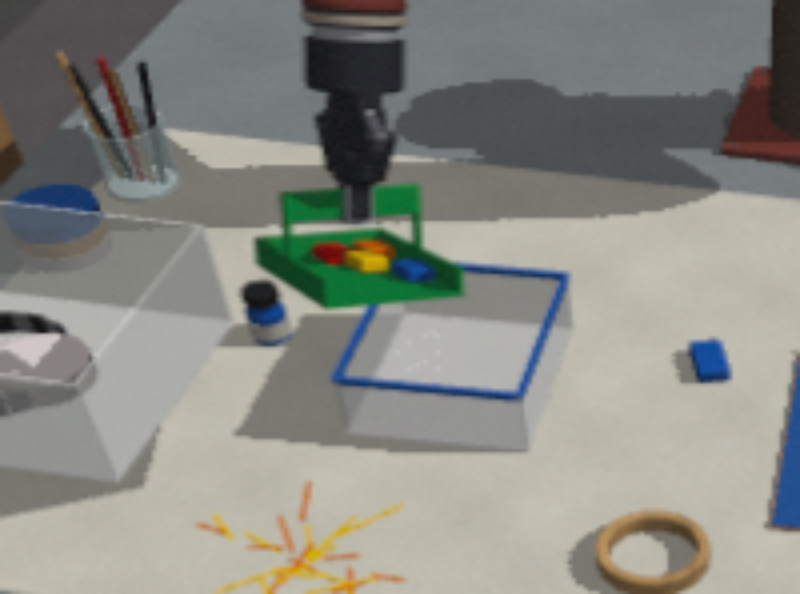

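```bash
S='from h import *;st()'
python3 -m handwheel '[{"travel":[-5,9,16],"spin":-0.06,"claw":0},{"travel":[-10,18,32],"spin":-0.2,"claw":0},{"travel":[-16,26,48],"spin":-0.36,"claw":0},{"travel":[-21,35,60],"spin":-0.52,"claw":0},{"travel":[-21,35,64],"spin":-0.68,"claw":0}]' >/dev/null
python3 -m handwheel '[{"travel":[0,0,0],"spin":-0.15,"claw":0},{"travel":[0,0,0],"spin":-0.27,"claw":0},{"travel":[0,0,0],"spin":-0.36,"claw":0},{"travel":[0,0,0],"spin":-0.4,"claw":0}]' >/dev/null
python3 -c "
from h import *
st();go(.66,-.285,.225)
c=snap('scene','s6');cv2.imwrite('pics/s6c.png',cv2.cvtColor(cv2.resize(c['img'][80:260,140:340],None,fx=4,fy=3.3),cv2.COLOR_RGB2BGR))
c=snap('top','t6');cv2.imwrite('pics/t6c.png',cv2.cvtColor(cv2.resize(c['img'][130:280,340:500],None,fx=4,fy=4),cv2.COLOR_RGB2BGR))"
```

```text
t 23.15 tcp [ 0.6606 -0.2843  0.2247] q [-0.67   0.16   1.685  0.409  0.962  0.506] zax [ 0.474  0.041 -0.879] F [-0.1  0.3 -1.7] gap 11.2 tau [  0.  -48.8 -40.8   1.8  -1.7   0.2]
t 23.15 tcp [ 0.6606 -0.2843  0.2247] az_y -78.6 tilt 28.43 travel [-0.5  0.6 -0.6] spin 0
```

View pics/s6c.png

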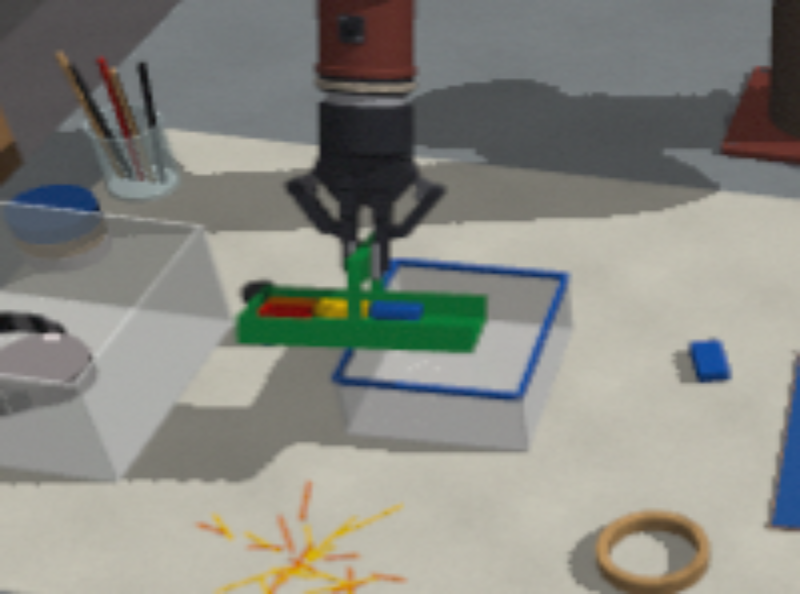

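View pics/t6c.png

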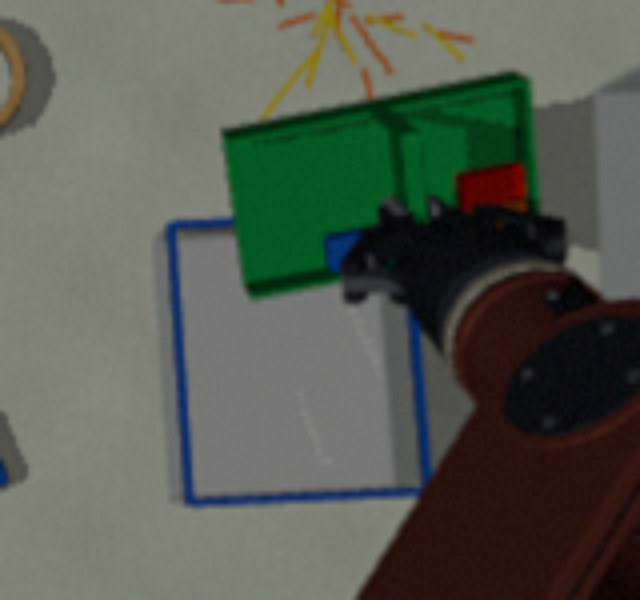

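```bash
S='from h import *;st()'
python3 -m handwheel '[{"travel":[0,0,0],"spin":-0.1,"claw":0},{"travel":[0,0,0],"spin":-0.27,"claw":0},{"travel":[0,0,0],"spin":-0.45,"claw":0},{"travel":[0,0,0],"spin":-0.63,"claw":0}]' >/dev/null
python3 -c "
from h import *
st();go(.66,-.275,.225,0)
c=snap('scene','s7');cv2.imwrite('pics/s7c.png',cv2.cvtColor(cv2.resize(c['img'][80:260,140:340],None,fx=4,fy=3.3),cv2.COLOR_RGB2BGR))"
```

```text
t 23.75 tcp [ 0.6606 -0.2844  0.2247] q [-0.67   0.16   1.685  0.409  0.962 -0.126] zax [ 0.474  0.04  -0.879] F [ 0.3 -0.8 -2.5] gap 11.4 tau [  0.  -48.8 -40.8   1.9  -1.7   1.9]
t 23.75 tcp [ 0.6606 -0.2844  0.2247] az_y -45.1 tilt 28.43 travel [ 6.7 -6.5 -0.2] spin -0.7874
```

View pics/s7c.png

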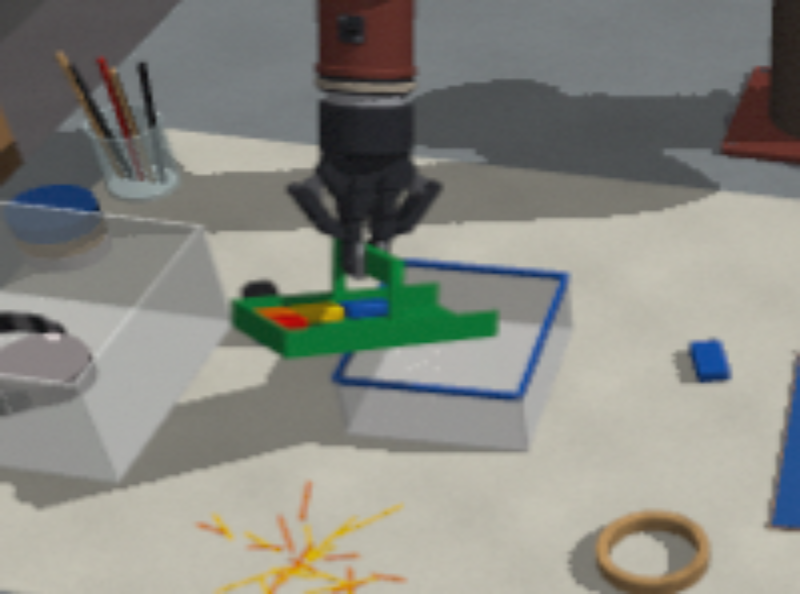

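```bash
S='from h import *;st()'
python3 -m handwheel '[{"travel":[2,-2,0],"spin":-0.18,"claw":0},{"travel":[4,-4,0],"spin":-0.36,"claw":0},{"travel":[6,-6,0],"spin":-0.54,"claw":0},{"travel":[7,-7,0],"spin":-0.70,"claw":0},{"travel":[7,-7,0],"spin":-0.79,"claw":0}]' >/dev/null
python3 -c "
from h import *
st()
c=snap('scene','s8');cv2.imwrite('pics/s8c.png',cv2.cvtColor(cv2.resize(c['img'][80:260,140:340],None,fx=4,fy=3.3),cv2.COLOR_RGB2BGR))"
```

```text
t 24.43 tcp [ 0.6599 -0.2744  0.2249] q [-0.657  0.147  1.7    0.405  0.955 -0.898] zax [ 0.474  0.04  -0.879] F [ 1.  -0.6 -1.9] gap 10.9 tau [  0.1 -48.1 -40.8   1.8  -1.7   0.7]
```

View pics/s8c.png

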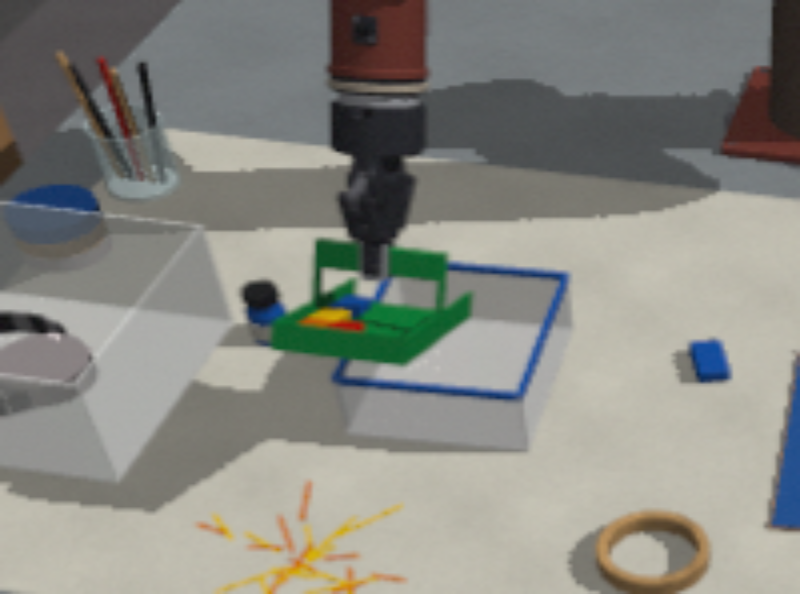

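```bash
S='from h import *;st()'
python3 -m handwheel '[{"travel":[0,0,0],"spin":0,"claw":0},{"travel":[0,0,0],"spin":0,"claw":0},{"travel":[0,0,0],"spin":0,"claw":0},{"travel":[0,0,0],"spin":0,"claw":0},{"travel":[0,0,0],"spin":0,"claw":0}]' >/dev/null
python3 -c "
from h import *
st()
c=snap('scene','s9');cv2.imwrite('pics/s9c.png',cv2.cvtColor(cv2.resize(c['img'][80:260,140:340],None,fx=4,fy=3.3),cv2.COLOR_RGB2BGR))
c=snap('top','t9');cv2.imwrite('pics/t9c.png',cv2.cvtColor(cv2.resize(c['img'][130:280,340:500],None,fx=4,fy=4),cv2.COLOR_RGB2BGR))"
```

```text
t 25.1 tcp [ 0.6599 -0.2747  0.2249] q [-0.658  0.147  1.7    0.405  0.955 -0.898] zax [ 0.474  0.04  -0.879] F [ 0.3 -0.5 -0.9] gap 11.3 tau [ -0.  -47.7 -40.4   1.8  -1.7   0. ]
```

View pics/s9c.png

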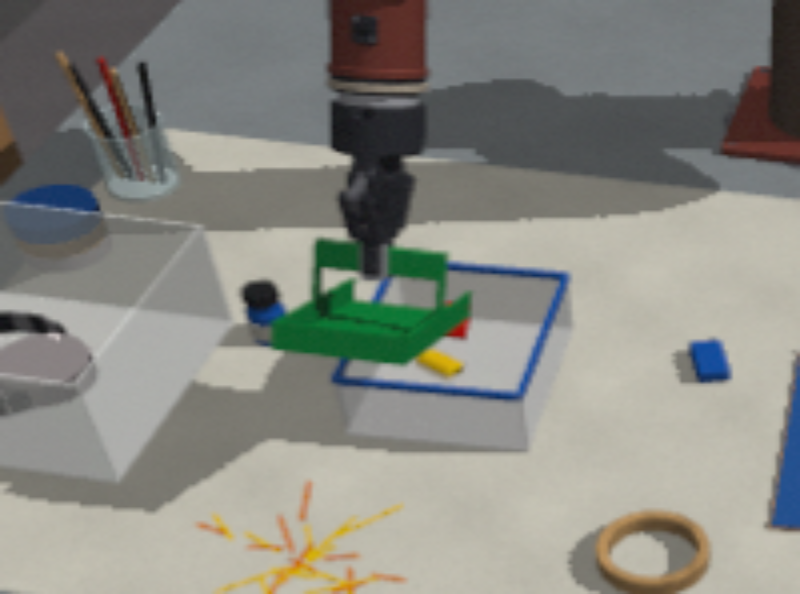

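View pics/t9c.png

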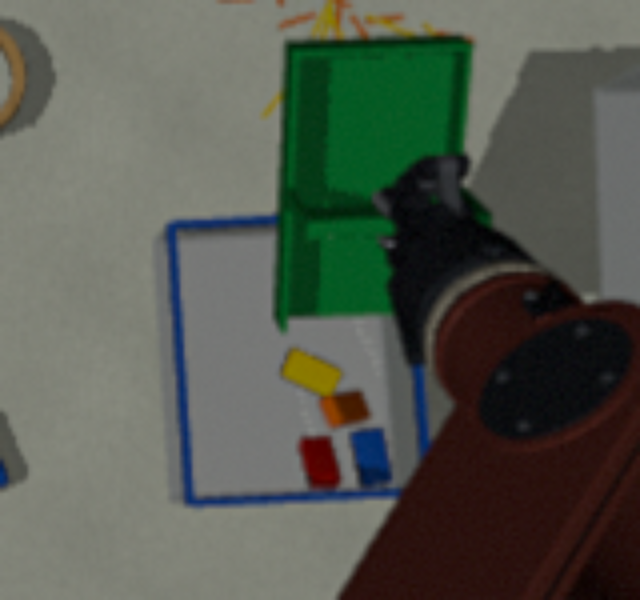

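```bash
python3 -c "
from h import *
go(.66,-.275,.30);go(.5,.11,.30)"
```

```text
t 25.2 tcp [ 0.6599 -0.2747  0.2249] az_y 3.3 tilt 28.43 travel [  0.5  35.9 -66. ] spin 0
t 25.2 tcp [ 0.6599 -0.2747  0.2249] az_y 3.3 tilt 28.43 travel [ 394.9  -85.  -126.4] spin 0
```

```bash
S='from h import *;st();go(.5,.11,.30)'
python3 -m handwheel '[{"travel":[0,10,-18],"spin":0,"claw":0},{"travel":[0,23,-42],"spin":0,"claw":0},{"travel":[0,36,-66],"spin":0,"claw":0},{"travel":[30,30,-75],"spin":0,"claw":0},{"travel":[75,20,-85],"spin":0,"claw":0}]' >/dev/null; python3 -c "$S"
```

```text
t 25.82 tcp [ 0.6325 -0.2028  0.3127] q [-0.579 -0.058  1.745  0.34   1.072 -0.744] zax [ 0.477  0.038 -0.878] F [-0.1  0.8 -0.9] gap 11.1 tau [ -4.1 -35.4 -44.6   1.7  -2.   -0.7]
t 25.82 tcp [ 0.6325 -0.2028  0.3127] az_y 3.3 tilt 28.57 travel [ 320.3 -106.7  -40.1] spin 0
```

```bash
S='from h import *;st();go(.5,.11,.30);go(.4,.11,.26)'
python3 -m handwheel '[{"travel":[50,-17,-6],"spin":0,"claw":0},{"travel":[105,-35,-13],"spin":0,"claw":0},{"travel":[160,-53,-20],"spin":0,"claw":0},{"travel":[215,-72,-27],"spin":0,"claw":0},{"travel":[260,-87,-33],"spin":0,"claw":0}]' >/dev/null; python3 -c "$S"
```

```text
t 26.45 tcp [0.5228 0.0531 0.3027] q [-0.108 -0.471  2.096  0.107  1.028 -0.202] zax [ 0.477  0.04  -0.878] F [ 0.7  0.4 -0.9] gap 11.1 tau [ -4.9 -19.4 -43.6   1.   -2.5  -1.3]
t 26.45 tcp [0.5228 0.0531 0.3027] az_y 3.3 tilt 28.6 travel [ 58.2 -18.4  -6.2] spin 0
t 26.45 tcp [0.5228 0.0531 0.3027] az_y 3.3 tilt 28.6 travel [  64.1 -125.2  -18.8] spin 0
```

```bash
S='from h import *;st()'
python3 -m handwheel '[{"travel":[30,-25,-4],"spin":0,"claw":0},{"travel":[50,-60,-9],"spin":0,"claw":0},{"travel":[62,-95,-14],"spin":0,"claw":0},{"travel":[64,-115,-17],"spin":0,"claw":0}]' >/dev/null; python3 -c "$S"
python3 -m handwheel '[{"travel":[2,-40,-21],"spin":0,"claw":0}]' >/dev/null;  python3 -c "$S"
python3 -m handwheel '[{"travel":[2,-40,-21],"spin":0,"claw":0}]' >/dev/null;  python3 -c "$S"
python3 -m handwheel '[{"travel":[2,-40,-21],"spin":0,"claw":0}]' >/dev/null;  python3 -c "$S"
```

```text
t 26.95 tcp [0.4092 0.1097 0.2625] q [ 0.068 -0.789  2.347  0.01   1.086  0.003] zax [ 0.476  0.042 -0.879] F [ 0.5  0.  -2.3] gap 11.4 tau [  0.2  -6.  -44.    0.1  -2.8   0.1]
t 27.07 tcp [0.3721 0.1116 0.2613] q [ 0.094 -0.913  2.4   -0.008  1.166  0.035] zax [ 0.468  0.037 -0.883] F [-32.4 -12.2  37.2] gap 11.2 tau [ -3.9  -8.6 -42.1   0.3  -4.3  -0.4]
t 27.2 tcp [0.3547 0.1263 0.2588] q [ 0.188 -0.913  2.398 -0.067  1.199  0.144] zax [ 0.446  0.021 -0.895] F [-0.2  0.  -1. ] gap 11.5 tau [ -4.6  -3.9 -42.6   0.3  -2.5  -1.5]
t 27.32 tcp [0.3349 0.1445 0.2616] q [ 0.305 -0.913  2.389 -0.131  1.238  0.27 ] zax [ 0.432  0.006 -0.902] F [-0.3  0.1 -0.7] gap 11.0 tau [ -5.3  -7.9 -43.   -0.1  -2.8  -1.4]
```

```bash
python3 -c "
from h import *
st()
c=snap('scene','s10');cv2.imwrite('pics/s10c.png',cv2.cvtColor(cv2.resize(c['img'][0:240,120:460],None,fx=2.3,fy=2.3),cv2.COLOR_RGB2BGR))"
```

```text
t 27.32 tcp [0.3349 0.1445 0.2616] q [ 0.305 -0.913  2.389 -0.131  1.238  0.27 ] zax [ 0.432  0.006 -0.902] F [-0.3  0.1 -0.7] gap 11.0 tau [ -5.3  -7.9 -43.   -0.1  -2.8  -1.4]
```

View pics/s10c.png

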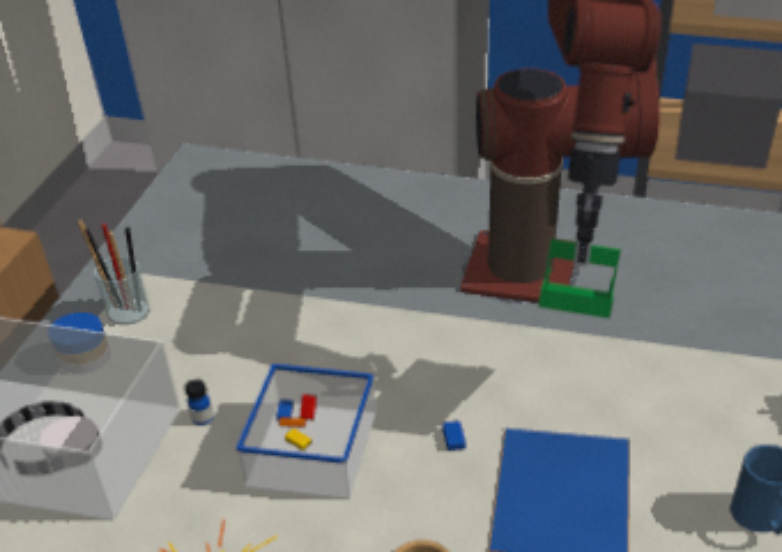

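```bash
python3 -c "
from h import *
go(.41,.057,.25);R=bot.sense()['ee_rot'];print(R.T@np.array([-.99,-.13,0])*60)"
```

```text
t 27.38 tcp [0.3334 0.1467 0.2618] az_y 3.3 tilt 25.54 travel [-93.2  59.4  42.9] spin 0
[ -4.81928795 -53.91739588 -25.66883101]
```

```bash
S='from h import *;st()'
python3 -m handwheel '[{"travel":[-25,16,11],"spin":0,"claw":0},{"travel":[-60,38,27],"spin":0,"claw":0},{"travel":[-93,59,43],"spin":0,"claw":0},{"travel":[-93,59,43],"spin":0,"claw":0}]' >/dev/null; python3 -c "$S"
python3 -m handwheel '[{"travel":[-2,-20,-10],"spin":0,"claw":0}]' >/dev/null;  python3 -c "$S"
python3 -m handwheel '[{"travel":[-3,-30,-14],"spin":0,"claw":0}]' >/dev/null;  python3 -c "$S"
python3 -m handwheel '[{"travel":[-5,-50,-15],"spin":0,"claw":0}]' >/dev/null;  python3 -c "$S"
python3 -m handwheel '[{"travel":[-5,-50,-15],"spin":0,"claw":0}]' >/dev/null;  python3 -c "$S"
```

```text
t 27.88 tcp [0.4128 0.0522 0.2499] q [-0.105 -0.768  2.346  0.055  1.119 -0.166] zax [ 0.433  0.004 -0.901] F [ 0.6  0.6 -1.1] gap 11.2 tau [ -1.3  -8.2 -43.8   0.3  -2.9  -0.6]
t 28.0 tcp [0.3895 0.0515 0.2501] q [-0.122 -0.86   2.387  0.064  1.172 -0.186] zax [ 0.432  0.007 -0.902] F [ 0.  -0.2 -1.5] gap 11.4 tau [  0.1  -0.5 -44.7   0.2  -3.5   0.3]
t 28.12 tcp [0.3724 0.051  0.249 ] q [-0.127 -0.913  2.408  0.061  1.219 -0.189] zax [ 0.419  0.004 -0.908] F [-11.2   0.4   7.1] gap 11.3 tau [ -7.  -48.6 -35.2   0.9  -4.1  -0. ]
t 28.25 tcp [0.3615 0.0525 0.24  ] q [-0.107 -0.913  2.416  0.039  1.24  -0.163] zax [ 0.39  -0.005 -0.921] F [ 0.6  0.3 -1.2] gap 11.5 tau [ -1.2  -7.7 -43.5   0.5  -2.3  -0.4]
t 28.38 tcp [0.3499 0.0555 0.2328] q [-0.081 -0.913  2.422  0.015  1.265 -0.132] zax [ 0.36  -0.014 -0.933] F [-0.1  0.2 -1.9] gap 11.0 tau [ -1.4  -6.3 -43.4   0.3  -2.3  -0.4]
```

```bash
S='from h import *;st()'
python3 -m handwheel '[{"travel":[-22,-50,-20],"spin":0,"claw":0}]' >/dev/null;  python3 -c "$S"
python3 -m handwheel '[{"travel":[-22,-50,-20],"spin":0,"claw":0}]' >/dev/null;  python3 -c "$S"
python3 -m handwheel '[{"travel":[-22,-50,-20],"spin":0,"claw":0}]' >/dev/null;  python3 -c "$S"
python3 -m handwheel '[{"travel":[-22,-50,-20],"spin":0,"claw":0}]' >/dev/null;  python3 -c "$S"
```

```text
t 28.5 tcp [0.3409 0.0411 0.2323] q [-0.133 -0.913  2.415  0.023  1.31  -0.186] zax [ 0.324 -0.021 -0.946] F [ 0.1 -0.3 -1.4] gap 11.0 tau [  3.   -6.  -42.4   0.1  -2.3   0.9]
t 28.62 tcp [0.3323 0.022  0.2355] q [-0.206 -0.913  2.403  0.033  1.359 -0.257] zax [ 0.289 -0.027 -0.957] F [-0.6 -0.6 -1.8] gap 11.3 tau [  3.4  -5.9 -42.2   0.1  -2.1   0.8]
t 28.75 tcp [ 0.3224 -0.0006  0.2411] q [-0.299 -0.913  2.386  0.047  1.414 -0.348] zax [ 0.254 -0.029 -0.967] F [-0.1  0.2 -1.1] gap 11.4 tau [  4.2  -5.7 -42.    0.2  -1.9   1.1]
t 28.88 tcp [ 0.3103 -0.0279  0.2495] q [-0.417 -0.913  2.366  0.065  1.475 -0.465] zax [ 0.22  -0.026 -0.975] F [ 0.4 -0.3 -1.5] gap 11.3 tau [  5.4  -5.5 -41.6   0.3  -1.7   1.3]
```

```bash
S='from h import *;st()'
python3 -m handwheel '[{"travel":[0,-50,-10],"spin":0,"claw":0}]' >/dev/null;  python3 -c "$S"
python3 -m handwheel '[{"travel":[0,-50,-5],"spin":0,"claw":0}]' >/dev/null;  python3 -c "$S"
python3 -m handwheel '[{"travel":[0,-50,-5],"spin":0,"claw":0}]' >/dev/null;  python3 -c "$S"
python3 -m handwheel '[{"travel":[0,-50,-5],"spin":0,"claw":0}]' >/dev/null;  python3 -c "$S"
```

```text
t 29.0 tcp [ 0.2987 -0.0358  0.2498] q [-0.453 -0.913  2.361  0.06   1.513 -0.496] zax [ 0.187 -0.024 -0.982] F [ 0.1 -0.1 -1.5] gap 11.5 tau [  0.6  -5.3 -42.6   0.4  -1.4  -0. ]
t 29.12 tcp [ 0.2863 -0.0432  0.2457] q [-0.493 -0.913  2.365  0.057  1.544 -0.537] zax [ 0.154 -0.019 -0.988] F [ 0.5 -0.  -0.8] gap 10.8 tau [  1.6  -5.1 -42.5   0.4  -1.1   0.5]
t 29.25 tcp [ 0.273  -0.0531  0.2431] q [-0.546 -0.913  2.367  0.053  1.578 -0.59 ] zax [ 0.121 -0.011 -0.993] F [-0.4 -0.1 -1.5] gap 11.2 tau [  2.3  -4.9 -41.9   0.4  -1.    0.6]
t 29.38 tcp [ 0.2586 -0.0655  0.2427] q [-0.613 -0.913  2.366  0.05   1.614 -0.657] zax [ 0.089 -0.002 -0.996] F [ 1.1 -0.4 -1. ] gap 11.2 tau [  3.   -4.8 -41.5   0.4  -0.8   0.8]
```

```bash
S='from h import *;st()'
python3 -m handwheel '[{"travel":[0,-50,-5],"spin":0,"claw":0}]' >/dev/null;  python3 -c "$S"
python3 -m handwheel '[{"travel":[0,-50,-5],"spin":0,"claw":0}]' >/dev/null;  python3 -c "from h import *
st();go(.589,.167,.14,5)
c=snap('scene','s11');cv2.imwrite('pics/s11c.png',cv2.cvtColor(cv2.resize(c['img'][0:200,220:460],None,fx=3,fy=3),cv2.COLOR_RGB2BGR))"
```

```text
t 29.5 tcp [ 0.2423 -0.0807  0.2441] q [-0.697 -0.913  2.362  0.046  1.653 -0.741] zax [ 0.059  0.009 -0.998] F [ 0.5 -0.2 -1.1] gap 11.1 tau [  3.7  -4.6 -41.2   0.4  -0.6   1. ]
t 29.62 tcp [ 0.2231 -0.0987  0.2471] q [-0.802 -0.913  2.356  0.039  1.693 -0.846] zax [ 0.032  0.023 -0.999] F [-0.9 -0.9  0.1] gap 11.4 tau [  4.6  -4.4 -40.9   0.4  -0.3   1.2]
t 29.62 tcp [ 0.2231 -0.0987  0.2471] az_y 2.8 tilt 2.26 travel [244.9 374.8 124.8] spin -0.0383
```

View pics/s11c.png

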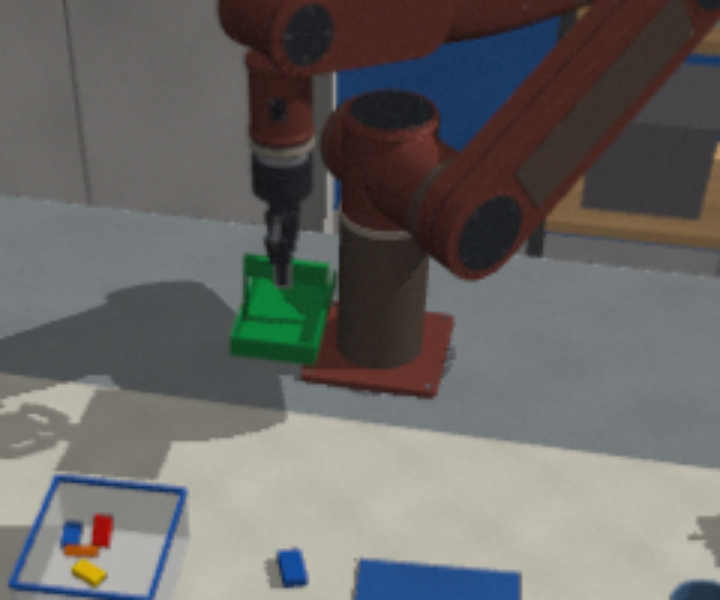

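```bash
S='from h import *;st();go(.589,.167,.213,5)'
python3 -m handwheel '[{"travel":[0,25,0],"spin":0,"claw":0},{"travel":[0,65,0],"spin":0,"claw":0},{"travel":[15,110,0],"spin":0,"claw":0},{"travel":[45,150,0],"spin":0,"claw":0},{"travel":[75,190,0],"spin":0,"claw":0}]' >/dev/null;  python3 -c "$S"
```

```text
t 30.3 tcp [ 0.4112 -0.0127  0.2555] q [-0.248 -0.366  2.036  0.031  1.444 -0.3  ] zax [ 0.034  0.023 -0.999] F [ 0.3 -1.8 -1.2] gap 11.3 tau [ -3.3 -26.3 -37.    0.5   0.3  -1.1]
t 30.3 tcp [ 0.4112 -0.0127  0.2555] az_y 2.7 tilt 2.37 travel [169.9 184.6  52.7] spin -0.0395
```

```bash
S='from h import *;st();go(.589,.167,.213,5)'
python3 -m handwheel '[{"travel":[35,38,11],"spin":-0.04,"claw":0},{"travel":[72,78,22],"spin":-0.04,"claw":0},{"travel":[110,119,34],"spin":-0.04,"claw":0},{"travel":[140,152,43],"spin":-0.04,"claw":0},{"travel":[160,174,50],"spin":-0.04,"claw":0}]' >/dev/null;  python3 -c "$S"
```

```text
t 30.93 tcp [0.5781 0.1577 0.2142] q [0.124 0.141 1.65  0.02  1.314 0.029] zax [ 0.034  0.024 -0.999] F [-0.9 -0.6 -1.6] gap 11.0 tau [ -0.2 -48.1 -37.6   0.3  -0.3  -0.3]
t 30.93 tcp [0.5781 0.1577 0.2142] az_y 5.1 tilt 2.36 travel [ 8.3 11.6  1.8] spin 0.0019
```

```bash
python3 -m handwheel '[{"travel":[5,7,1],"spin":0,"claw":0},{"travel":[8,11,1],"spin":0,"claw":0},{"travel":[8,11,1],"spin":0,"claw":0},{"travel":[8,11,1],"spin":0,"claw":0},{"travel":[8,11,1],"spin":0,"claw":0}]' >/dev/null;  python3 -c "
from h import *
st();go(.589,.167,.213,5)
c=snap('scene','s12');cv2.imwrite('pics/s12c.png',cv2.cvtColor(cv2.resize(c['img'][90:270,140:460],None,fx=2.4,fy=2.4),cv2.COLOR_RGB2BGR))
c=snap('top','t12');cv2.imwrite('pics/t12c.png',cv2.cvtColor(cv2.resize(c['img'][130:280,130:500],None,fx=2.1,fy=2.1),cv2.COLOR_RGB2BGR))
st()"
```

```text
t 31.55 tcp [0.5874 0.1626 0.2141] q [0.13  0.166 1.622 0.02  1.318 0.039] zax [ 0.033  0.024 -0.999] F [-0.2  0.3 -1.8] gap 11.1 tau [  0.1 -47.6 -39.4   0.1  -0.2   0. ]
t 31.55 tcp [0.5874 0.1626 0.2141] az_y 4.9 tilt 2.33 travel [4.2 1.9 1.3] spin -0.0011
t 31.65 tcp [0.5875 0.1628 0.214 ] q [0.13  0.167 1.622 0.02  1.318 0.039] zax [ 0.033  0.024 -0.999] F [ 0.5  0.1 -1.3] gap 11.5 tau [  0.  -47.7 -39.4   0.1  -0.2   0. ]
```

View pics/s12c.png

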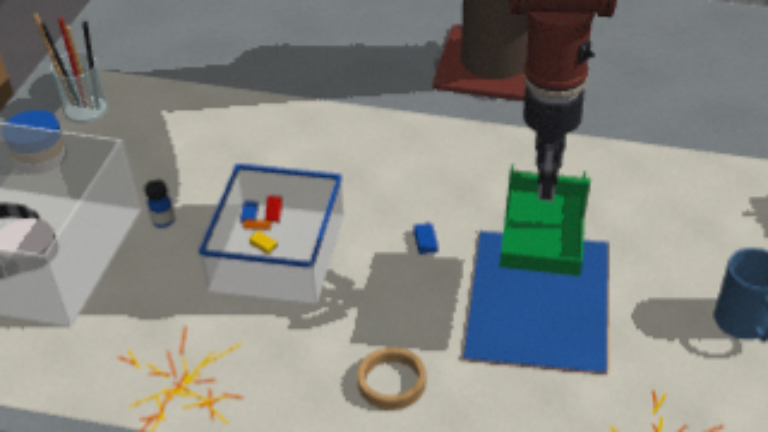

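View pics/t12c.png

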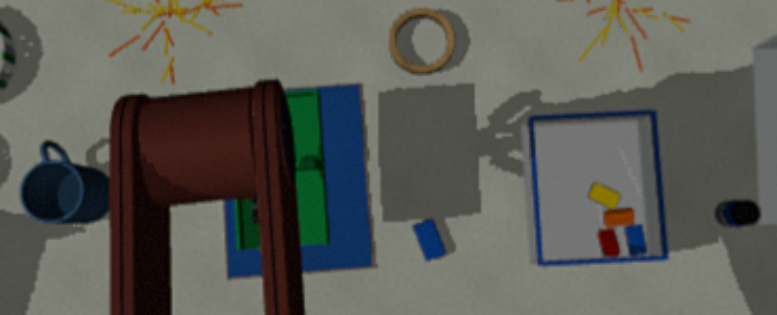

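```bash
python3 -c "
from h import *
c=dict(np.load('pics/s12.npz'));s=bot.sense();R=s['ee_rot'];o=s['eef_pos']+.057*R[:,2]
ya=np.radians(5);X=np.array([np.cos(ya),np.sin(ya),0]);Y=np.array([-X[1],X[0],0])
im=cv2.cvtColor(cv2.resize(c['img'],None,fx=5,fy=5,interpolation=cv2.INTER_CUBIC),cv2.COLOR_RGB2BGR)
for a,b,z in((.095,.055,.028),(.095,-.055,.028),(.095,.055,0),(.095,-.055,0),(-.095,.055,.028),(-.095,-.055,.028),(0,.055,.09),(0,-.055,.09)):
  p=proj(c,o+X*a+Y*b+np.array([0,0,z]))*5+2;cv2.circle(im,tuple(int(v) for v in p),5,(255,0,255),2)
cv2.imwrite('pics/chk.png',im[750:1050,1650:2000])"
```

```text
(no output)
```

View pics/chk.png

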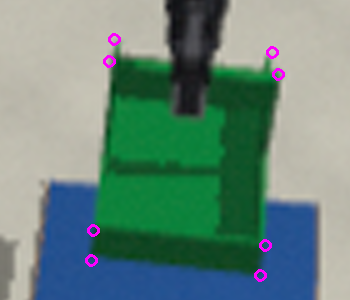

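```bash
python3 -c "
from h import *
bot.finish_job()"; python3 -c "
from h import *
st()"
```

```text
the job is handed in; nothing more can be done
the job is handed in; nothing more can be done
```

I gripped the tray by its handle and emptied all four crayons into the tub. I then brought the tray back over the pad and handed the job in at about 31.7 s, still holding it.

- **How I tipped it:** the moves have no tilt command. I leaned the tool about 28° by pushing it past the arm's outer reach, with the tray's open end turned uphill. Over the tub I spun the open end downhill so the crayons slid off. I levelled the tool again by pushing against the inner reach limit.
- **Crayons and tub:** the last pictures show all four crayons inside the tub, which looks upright and unmoved. The tape, paint jar, mug and the larger blue lookalike block are where they started.
- **Tray:** the hand is about 5 mm from the pad centre I measured, and the underside is about 15 cm above the pad. Tool lean was 2.3°. The tray's corners in the picture match a level tray to roughly 2°, with the right far corner a few pixels off in the enlarged check picture. The fingers are closed on the 12 mm handle with an 11 mm reading at a 60 N setting, and the arm was still.
- **Possible problems:** joints 2 and 3 rested on their range limits during the tilting. The force reading spiked once, to about 51 N, as joint 2 reached its stop. I saw no contact in the picture taken just after and took the spike as the stop, not as pressing on something, but I could not confirm that.

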